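# Ready the drip-dry stand and hang the slide baskets

### The arm

A 6-joint arm with a two-finger parallel gripper is mounted at the origin on a cart in front of the work surface, level with it; the furniture and walls round the work are solid. World frame = base frame: x ahead of the robot, y to its left, z up, the work surface at z = 0. Lengths are in m, angles in rad, forces in N, time in s.
With the tool pointing down it reaches from about 0.225 to 0.875 m from the base axis. Payload 3.4 kg.
Tool frame: the origin (TCP) lies at the very end of the fingers, on their centre line; the grasp point (between the pads) lies 19 mm behind it (manip.pinch_z is the distance from the TCP to the grasp point, in m); z points along the fingers, y is the line along which they close (so a half turn about z gives the same grasp; the last joint's range is limited). The gripper opens to 85 mm and grips with 20 to 120 N. Pads are 22 mm wide; open, the fingers measure 114 mm over their backs; the gripper's body (76 mm by 85 mm) begins 54 mm behind the grasp point. The pads swing forward as they close: fully open they stand 13 mm farther back than shut.
Start: joints at [-1.298, 0.276, 1.505, -0, 1.361, -0.121], TCP at [0.221, -0.531, 0.209] pointing down, gripper open.
Joint ranges: [-2.89, 2.89], [-0.75, 2.08], [0.22, 2.7], [-1.18, 4.32], [0.11, 2.71], [-2.7, 2.7]. Speed limits (rad/s): [2.57, 2.57, 3.14, 3.14, 3.14, 3.14].

### API

Orientations are given as a unit quaternion [w, x, y, z].
In Python, from rig import manip gives the robot as it stands. The module is installed in compiled form; this text tells all that it offers.
- The arm moves only by the shell command python3 -m jog 'ROWS' [FORCE]. ROWS is JSON, a list of rows, each an object of numbers: "dx", "dy", "dz": the shift along the tool's x, y, z each as a share of 25 cm, from -1 to 1; "ax", "ay", "az": the turn, a rotation vector about the tool's x, y, z each as a share of 90 degrees, from -1 to 1; "grip": the opening, from -1 (shut) to 1 (fully open), so that 0 is half open. A call has 1 to 5 rows; each row is the pose to reach, as a shift and turn from the pose commanded when the call began, along the tool's axes at that moment; what a row does not reach only later rows make up. A row lasts 1/12 s, in which the tool goes at most 41.7 mm and 7.16 degrees, less where a joint would pass 70% of its speed; a pose out of reach is approached as far as the arm can. A call with a number of a shift or a turn outside -1 to 1 is refused whole. A call with a gripper value outside its range is refused whole. The fingers move at their own pace and stop on an object; FORCE is the grip in N (left out, the last holds). Time passes only in rows, so rows that repeat a pose let the fingers close. It gives the time, the measured TCP pose, the force, the opening and the grip force at its end, in the units of the state.
- manip.get_state(): the state, without advancing time (a new reading comes with each control period).
- manip.get_image(name): name is "scene" or "top"; returns a dict with "img" (384x512x3 uint8, red, green, blue), "mtx" (3x3 intrinsics, pixels), "world_to_cam" (4x4, takes a point from world to camera coordinates). Camera axes: x right, y down, z forward; pixel columns grow to the right and rows downward; lengths in m; the calibration is good to about 2 mm. A picture is of the moment at which its call begins. There is no depth.
- manip.sign_off(): hands the job in; it is judged then, once.
The state is a dict: "clock": time; "qpos": joint angles; "qd": joint speeds; "effort": joint torques, N m; "position": TCP position; "ee_rot": TCP orientation; "contact_force": force on the tool from outside, world axes, zero at the start; "moment": the same for the moment, N m; "width": finger opening in m; "gripper_force": force on a finger pad.
Only numpy, scipy, OpenCV 4.12 (cv2) and the standard library are available. Lean on these libraries where they do the work, as an engineer would, in place of code of your own. Each camera call takes 0.05 s, during which the arm holds its last target. There are 200 camera calls.

### The job

Swing the drip gutter round its pivot post, keeping its fork on the post, until it lies in line beneath the hooks, flush along the stand's base plate. Then hang every slide basket that is on the bench by its wire handle on a double hook of its own, and last turn the drain-time dial until its white mark points at the red index. Leave the other things on the bench where they stand.

Things in the scene. Friction and masses are not known exactly. Their poses are not given: they have to be found in the camera images.
- stand: Fixed drip-dry stand: white base plate 390 mm long (along y), 74 mm deep, 12 mm high, its front edge at x = -44 mm; two uprights 330 mm apart; a steel rail (axis at x = 8 mm, 225 mm high) with three double hooks pointing to -x, roughly to the robot. Origin on the worktop, midway along the rail; y along the rail, z up.
- post (a point): Foot, on the worktop, of the fixed pivot post: a dark steel pin of 12 mm diameter, 73 mm tall, with a yellow band, standing at x = -75, y = -190 mm in the stand's frame on a 4 mm foot plate of 24 mm radius. Axes as the stand's.
- gutter_fork (a point): Yellow fork end of the drip gutter: middle of its slot, at worktop level. The gutter's y axis runs from here to the knob end. The slot is 16 mm wide, closed 9 mm towards the knob, open the other way; its cheeks are 6 to 20 mm high. At the start it straddles the pivot post, with the gutter swung 0.35 to 0.55 rad out towards the robot (yaw greater than the stand's).
- gutter_mid (a point): Middle of the loose aluminium drip gutter (0.7 kg), a channel 60 mm wide, 26 mm high, 330 mm long, lying on the worktop; 205 mm from the fork point along the gutter's y, 13 mm above the worktop. In line it lies below the hooks, parallel to the stand's y, its back wall along the front edge of the base plate (1 mm play), which stops it.
- gutter_knob (a point): Middle of the upright round black knob on the gutter's free end: 18 mm diameter, from 20 to 68 mm above the worktop, on a yellow block 40 mm wide; 395 mm from the fork point along the gutter's y; this point is 48 mm above the worktop. Axes as the gutter's.
- dial (a joint): Angle of the drain-time dial's white mark from the red index, rad: 0 when it points exactly at the index, positive counter-clockwise from above. Starts at 0.5 to 1.3; turns 2.6 either way; stays where it is left (friction 0.04 N m).
- dial_grip (a point): Centre of the dial's grip bar, on the turning axis, 31 mm above the worktop: a black bar 46 mm long, 12 mm thick, from 19 to 44 mm above the worktop, on a skirt of 25 mm radius. The frame turns with the dial: the bar lies along its x axis, the white-marked end is the -x end.
- dial_index (a point): Red index line on the top face (14 mm high) of the fixed grey dial base, 76 mm across; 31 mm from the turning axis. The base's other marks are white ticks.
- hook_1 (a point): Double hook 1 (1 nearest the post; 105 mm apart): where the centre of a hung basket's handle bar rests, 196 mm above the worktop; axes as the stand's. Two steel wires 7 mm thick, 24 mm either side in y (41 mm gap free for fingers), come from the rail 83 mm behind and dip in a vee here, its lips 20 mm behind and 20 mm in front (the open tips), tops at 229 mm height.
- hook_2 (a point): Double hook 2 (1 nearest the post; 105 mm apart): where the centre of a hung basket's handle bar rests, 196 mm above the worktop; axes as the stand's. Two steel wires 7 mm thick, 24 mm either side in y (41 mm gap free for fingers), come from the rail 83 mm behind and dip in a vee here, its lips 20 mm behind and 20 mm in front (the open tips), tops at 229 mm height.
- hook_3 (a point): Double hook 3 (1 nearest the post; 105 mm apart): where the centre of a hung basket's handle bar rests, 196 mm above the worktop; axes as the stand's. Two steel wires 7 mm thick, 24 mm either side in y (41 mm gap free for fingers), come from the rail 83 mm behind and dip in a vee here, its lips 20 mm behind and 20 mm in front (the open tips), tops at 229 mm height.
- basket_white_grip (a point): White slide basket (0.15 kg, slides fixed in it): box 46 x 80 x 36 mm with a steel wire handle. This point is the centre of the handle's top bar, 125 mm above the underside. The bar runs along y, 6 mm thick, 70 mm free between its uprights, with a grip sleeve at the middle: 12 mm thick (x), 30 mm long (y), 14 mm high. May be absent.
- basket_white: The same white basket; origin at the centre of its underside, axes as its grip's.
- basket_green_grip (a point): Green slide basket (0.15 kg, slides fixed in it): box 46 x 80 x 36 mm with a steel wire handle. This point is the centre of the handle's top bar, 125 mm above the underside. The bar runs along y, 6 mm thick, 70 mm free between its uprights, with a grip sleeve at the middle: 12 mm thick (x), 30 mm long (y), 14 mm high. May be absent.
- basket_green: The same green basket; origin at the centre of its underside, axes as its grip's.
- basket_orange_grip (a point): Orange slide basket (0.15 kg, slides fixed in it): box 46 x 80 x 36 mm with a steel wire handle. This point is the centre of the handle's top bar, 125 mm above the underside. The bar runs along y, 6 mm thick, 70 mm free between its uprights, with a grip sleeve at the middle: 12 mm thick (x), 30 mm long (y), 14 mm high. May be absent.
- basket_orange: The same orange basket; origin at the centre of its underside, axes as its grip's.
- bench_timer: Small white digital timer, 66 x 66 mm, 21 mm high, lying flat; bystander. Origin at the centre of its underside.
- tube_purple: Standing sample tube with a purple cap, 33 mm across, 114 mm tall; bystander. Origin at the centre of its underside.
- dropper_red: Small white dropper bottle with a red tip, 27 mm across, 85 mm tall; bystander. Origin at the centre of its underside.

How it is judged:
By the outcome, as a careful person would: the job done as asked, in the order asked, and still so for the second after the job is handed in, with the robot touching nothing.
Of basket_white, basket_green, basket_orange only 2 to 3 are there at a start; the rules pass over those that are not, and their reading is None.
At some moment in a run one of basket_white, basket_green, basket_orange may be knocked a few centimetres aside while the robot is not near it.
It also fails if it takes over 210 s, if anything falls off the work surface, if the arm or the gripper's body presses on something with over 40 N, if the wrist force passes 120 N, or if a joint passes its speed limit or range.

## Working session

There is one attempt and no reset: what is moved stays moved. The work goes in short steps, Python scripts to look and compute and a shell command to move; the robot and the scene stay as the last step left them, time stands still between calls to the robot, and variables do not carry over. Pictures are saved under pics/ and viewed, at most 14 in all, crops included, and the job is handed in when it is done.

```bash
mkdir -p pics; cat > h.py <<'E'
import numpy as np, cv2
from rig import manip
def snap(n,f=None):
    d=manip.get_image(n)
    if f: cv2.imwrite('pics/'+f,d['img'][:,:,::-1])
    return d
def ray(d,u,v,z):
    """world point on the plane height z seen at pixel u,v"""
    W=np.array(d['world_to_cam']);R,t=W[:3,:3],W[:3,3];c=-R.T@t
    r=R.T@np.linalg.inv(d['mtx'])@[u,v,1]
    return c+r*(z-c[2])/r[2]
def proj(d,p):
    W=np.array(d['world_to_cam']);q=np.array(d['mtx'])@(W[:3,:3]@np.array(p)+W[:3,3]);return q[:2]/q[2]
E
python3 - <<'E'
from h import *
for n in('scene','top'):
    d=snap(n,n+'0.png');W=d['world_to_cam'];print(n,np.round(d['mtx'],1).tolist(),np.round(W,4).tolist(),(-W[:3,:3].T@W[:3,3]).round(3))
a,b=cv2.imread('pics/scene0.png'),cv2.imread('pics/top0.png')
for n in('scene','top'): cv2.imwrite(f'pics/{n}0b.png',cv2.resize(cv2.imread(f'pics/{n}0.png'),(800,600),interpolation=2))
s=manip.get_state();print({k:np.round(v,4).tolist() for k,v in s.items()})
E
```

```text
scene [[391.8, 0.0, 245.3], [0.0, 391.8, 193.7], [0.0, 0.0, 1.0]] [[-0.7518, -0.6593, 0.0135, 0.3565], [-0.3511, 0.3828, -0.8545, 0.2789], [0.5582, -0.6472, -0.5192, 1.206], [0.0, 0.0, 0.0, 1.0]] [-0.307  0.909  0.86 ]
top [[383.2, 0.0, 254.5], [0.0, 383.2, 189.3], [0.0, 0.0, 1.0]] [[-0.0622, -0.9981, -0.0016, 0.0499], [-0.9769, 0.0612, -0.2049, 0.5009], [0.2046, -0.0112, -0.9788, 1.4666], [0.0, 0.0, 0.0, 1.0]] [0.192 0.036 1.538]
{'clock': 0.1, 'qpos': [-1.298, 0.2765, 1.506, 0.0, 1.3607, -0.121], 'qd': [0.0012, -0.0008, -0.004, -0.0005, -0.0003, -0.0005], 'effort': [0.001, -41.7701, -24.6405, -0.0004, 0.0058, 0.0], 'position': [0.2205, -0.5305, 0.2083], 'ee_rot': [-0.0008, 0.9807, 0.1956, -0.0001], 'contact_force': [-0.3582, 0.6824, -0.418], 'moment': [0.0156, 0.0085, 0.0229], 'gripper_force': 0.0, 'width': 0.0856}
```

View pics/scene0b.png

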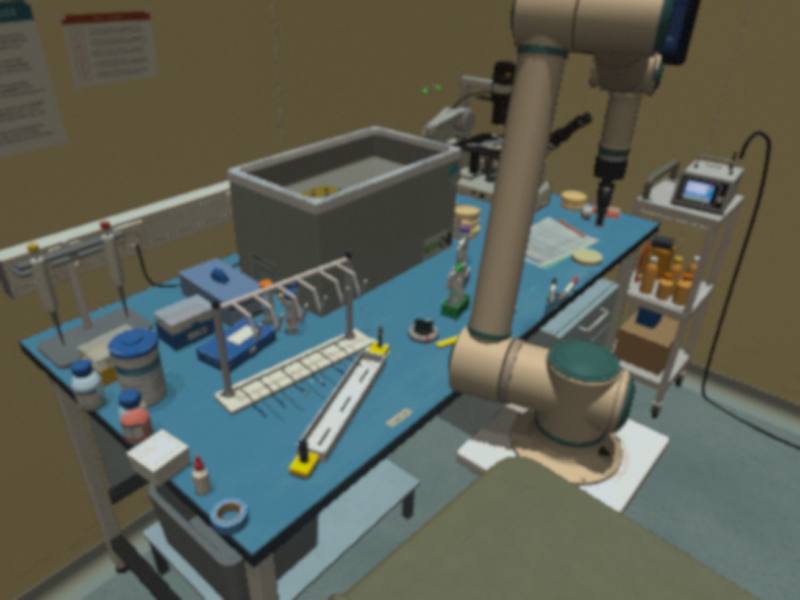

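View pics/top0b.png

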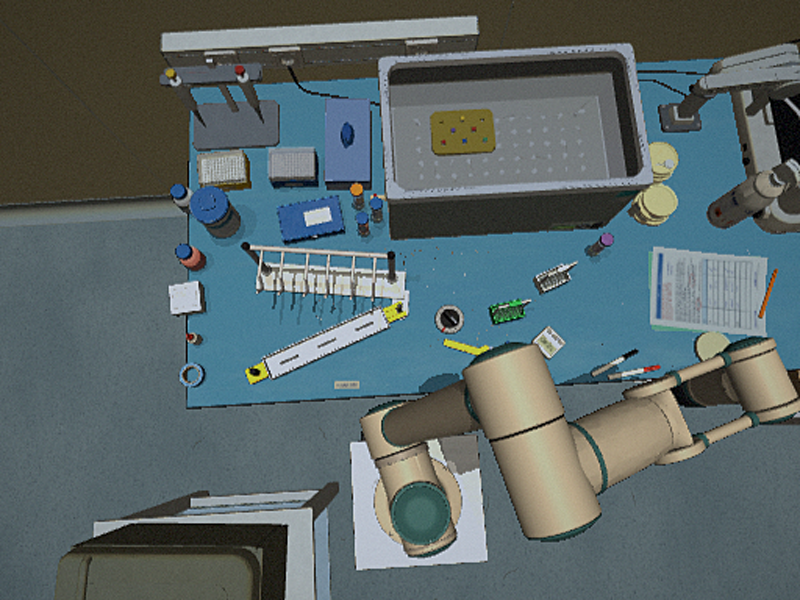

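The overview shows the stand at about (255–405, 245–300) in the 800-px top view. The gutter runs from the fork at (397,310) to the knob at (258,372), and the dial is at (450,318). The green basket is at (508,312), the white one at (555,278) and the purple tube at (600,244). I see no orange basket so far. Next I'll take enlarged crops to measure from.

```bash
python3 - <<'E'
import cv2
a=cv2.imread('pics/top0.png');b=cv2.imread('pics/scene0.png')
cv2.imwrite('pics/tc.png',cv2.resize(a[145:255,145:275],None,fx=5.4,fy=5.4,interpolation=2))
c1=cv2.resize(a[140:240,270:400],None,fx=4,fy=4,interpolation=2)
c2=cv2.resize(b[130:230,250:320],None,fx=4,fy=4,interpolation=2)
cv2.imwrite('pics/bc.png',cv2.hconcat([c1,c2]))
E
```

```text
(no output)
```

View pics/tc.png

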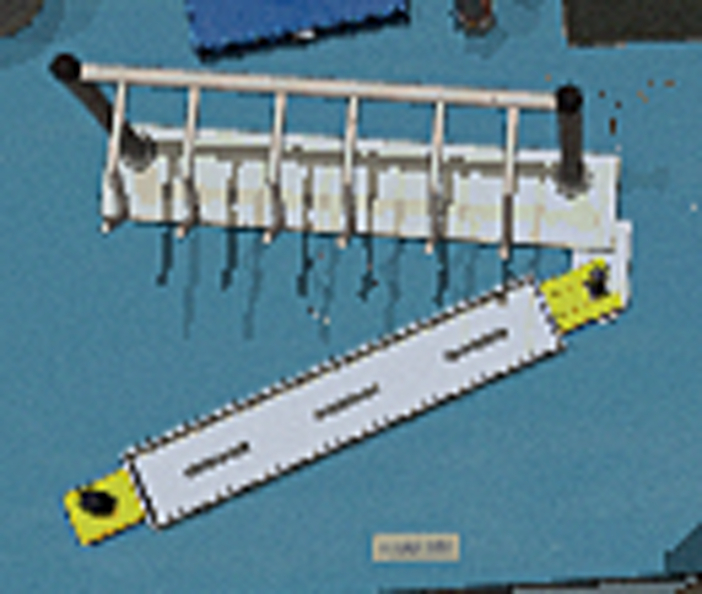

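View pics/bc.png

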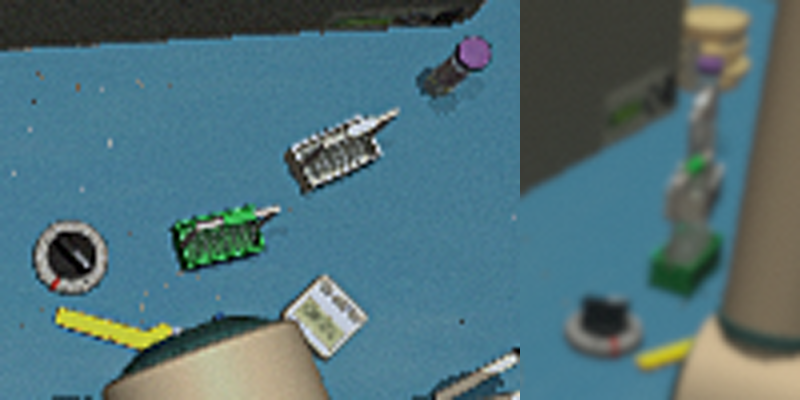

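```bash
cat > m.py <<'E'
from h import *
from scipy.optimize import least_squares
d=snap('top')
T=lambda x,y:((x+.5)/5.4-.5+145,(y+.5)/5.4-.5+145)
B=lambda x,y:((x+.5)/4-.5+270,(y+.5)/4-.5+140)
obs=[((-.044,.195,.012),(103,219)),((-.044,-.195,.012),(613,248)),((.03,-.195,.012),(620,156)),
((.008,.165,.235),(67,66)),((.008,-.165,.235),(568,98)),((-.075,-.19,.073),(597,272))]
for k,(x,y) in zip([.129,.081,.024,-.024,-.081,-.129],[(105,231),(180,237),(266,241),(343,245),(428,250),(504,256)]):
    obs.append(((-.095,k,.226),(x,y)))
def w(p,q):
    c,s=np.cos(p[2]),np.sin(p[2]);return np.array([p[0]+c*q[0]-s*q[1],p[1]+s*q[0]+c*q[1],q[2]])
f=lambda p:np.concatenate([proj(d,w(p,q))-T(*t) for q,t in obs])
r=least_squares(f,[.65,.3,0]);S=r.x
print('stand',S.round(4),'\n',f(S).reshape(-1,2).round(1).tolist())
for n,q in dict(post=(-.075,-.19,0),h1=(-.075,-.105,.196),h2=(-.075,0,.196),h3=(-.075,.105,.196),knob_in=(-.075,.205,.048)).items(): print(n,w(S,q).round(4))
k=ray(d,*T(97,497),.068);print('knob',k.round(4)); 
po=w(S,(-.075,-.19,0));e=k-po;print('dist post-knob',np.hypot(e[0],e[1]),'yaw',np.arctan2(-e[0],e[1])-S[2])
c=ray(d,*B(71,257),.014);i=ray(d,*B(55,285),.014)
print('dial',c.round(4),'idx',i.round(4),np.linalg.norm(i-c))
for n,u in dict(barA=(58,240),barB=(90,270)).items(): print(n,ray(d,*B(*u),.044).round(4))
# baskets: box top corners z=.036, handle z=.125
for n,L in dict(green=[(174,227),(258,206),(267,245),(183,271)],white=[(287,155),(365,117),(383,152),(305,193)]).items():
    print(n,[ray(d,*B(*u),.036).round(3).tolist() for u in L])
for n,u in dict(greenend=(280,208),whiteend=(398,110)).items(): print(n,ray(d,*B(*u),.125).round(4))
E
python3 m.py
```

```text
stand [ 0.5723  0.1948 -0.1261] 
 [[-1.7, -0.2], [-0.7, 0.4], [-0.9, -0.2], [0.1, 0.7], [0.4, 0.5], [0.6, 0.5], [0.5, -0.3], [0.3, -0.5], [0.5, -0.3], [-0.1, -0.1], [0.4, -0.1], [0.1, -0.3]]
post [0.474  0.0158 0.    ]
h1 [0.4847 0.1001 0.196 ]
h2 [0.4979 0.2043 0.196 ]
h3 [0.5111 0.3084 0.196 ]
knob_in [0.5237 0.4076 0.048 ]
knob [0.3372 0.3812 0.068 ]
dist post-knob 0.390155022623943 yaw 0.48429749579329234
dial [ 0.4429 -0.1103  0.014 ] idx [ 0.4154 -0.092   0.014 ] 0.03295707775038564
barA [ 0.4557 -0.0959  0.044 ]
barB [ 0.4238 -0.1251  0.044 ]
green [[0.463, -0.213, 0.036], [0.479, -0.299, 0.036], [0.439, -0.304, 0.036], [0.418, -0.218, 0.036]]
white [[0.529, -0.334, 0.036], [0.564, -0.417, 0.036], [0.527, -0.43, 0.036], [0.489, -0.347, 0.036]]
greenend [ 0.4589 -0.2995  0.125 ]
whiteend [ 0.5467 -0.422   0.125 ]
```

```bash
cat > plan.py <<'E'
"""plan.py x y z psi [x y z psi ...]: calls of 5 rows to go there, tool down, tool-x heading psi"""
import sys
from h import *
s=manip.get_state()
q=s['ee_rot'];psi=2*np.arctan2(q[2],q[1]);p=np.array(s['position'])
print('now',p.round(4),'psi',round(psi,3),'t',round(s['clock'],2),'w',round(s['width'],4),'F',np.round(s['contact_force'],1),'gf',round(s['gripper_force'],1))
a=np.array(sys.argv[1:],float).reshape(-1,4)
for g in a:
    while 1:
        e=g[:3]-p;da=(g[3]-psi+np.pi)%(2*np.pi)-np.pi
        n=max(np.ceil(np.linalg.norm(e)/.2),np.ceil(abs(da)/.6),1)
        if np.linalg.norm(e)<1e-3 and abs(da)<.005: break
        e=e/n;da=da/n;c,si=np.cos(psi),np.sin(psi)
        t=np.array([c*e[0]+si*e[1],si*e[0]-c*e[1],-e[2]])/.25
        print('  dx %.3f dy %.3f dz %.3f az %.3f'%(*t,-da/(np.pi/2)),'->',(p+e).round(3),round(psi+da,3))
        p=p+e;psi+=da
E
python3 plan.py .337 .381 .2 1.929 .337 .381 .1 1.929 .337 .381 .03 1.929
```

```text
now [ 0.2205 -0.5306  0.2084] psi 0.394 t 0.15 w 0.0852 F [ 0.2  0.6 -0.3] gf 0.0
  dx 0.366 dy -0.638 dz 0.007 az -0.195 -> [ 0.244 -0.348  0.207] 0.701
  dx 0.541 dy -0.497 dz 0.007 az -0.195 -> [ 0.267 -0.166  0.205] 1.008
  dx 0.666 dy -0.310 dz 0.007 az -0.195 -> [0.29  0.016 0.203] 1.315
  dx 0.729 dy -0.094 dz 0.007 az -0.195 -> [0.314 0.199 0.202] 1.622
  dx 0.724 dy 0.130 dz 0.007 az -0.195 -> [0.337 0.381 0.2  ] 1.929
  dx 0.000 dy 0.000 dz 0.400 az -0.000 -> [0.337 0.381 0.1  ] 1.929
  dx 0.000 dy 0.000 dz 0.280 az -0.000 -> [0.337 0.381 0.03 ] 1.929
```

```bash

python3 -m jog '[{"dx":0.366,"dy":-0.638,"az":-0.195,"grip":1},{"dx":0.366,"dy":-0.638,"az":-0.195,"grip":1},{"dx":0.366,"dy":-0.638,"az":-0.195,"grip":1},{"dx":0.366,"dy":-0.638,"az":-0.195,"grip":1},{"dx":0.366,"dy":-0.638,"az":-0.195,"grip":1}]' 30
python3 -m jog '[{"dx":0.541,"dy":-0.497,"az":-0.195},{"dx":0.541,"dy":-0.497,"az":-0.195},{"dx":0.541,"dy":-0.497,"az":-0.195},{"dx":0.541,"dy":-0.497,"az":-0.195},{"dx":0.541,"dy":-0.497,"az":-0.195}]'
python3 -m jog '[{"dx":0.666,"dy":-0.31,"az":-0.195},{"dx":0.666,"dy":-0.31,"az":-0.195},{"dx":0.666,"dy":-0.31,"az":-0.195},{"dx":0.666,"dy":-0.31,"az":-0.195},{"dx":0.666,"dy":-0.31,"az":-0.195}]'
python3 plan.py .337 .383 .14 1.929
```

```text
now [ 0.2205 -0.5306  0.2084] psi 0.394 t 0.15 w 0.0852 F [ 0.2  0.6 -0.3] gf 0.0
  dx 0.366 dy -0.639 dz 0.055 az -0.195 -> [ 0.244 -0.348  0.195] 0.701
  dx 0.543 dy -0.499 dz 0.055 az -0.195 -> [ 0.267 -0.165  0.181] 1.008
  dx 0.668 dy -0.311 dz 0.055 az -0.195 -> [0.29  0.018 0.167] 1.315
  dx 0.731 dy -0.095 dz 0.055 az -0.195 -> [0.314 0.2   0.154] 1.622
  dx 0.725 dy 0.130 dz 0.055 az -0.195 -> [0.337 0.383 0.14 ] 1.929schema error: expected keys dx, dy, dz, ax, ay, az, grip
schema error: expected keys dx, dy, dz, ax, ay, az, grip
schema error: expected keys dx, dy, dz, ax, ay, az, grip
```

```bash

python3 -m jog '[{"dx":0.366,"dy":-0.638,"dz":0,"ax":0,"ay":0,"az":-0.195,"grip":1},{"dx":0.366,"dy":-0.638,"dz":0,"ax":0,"ay":0,"az":-0.195,"grip":1},{"dx":0.366,"dy":-0.638,"dz":0,"ax":0,"ay":0,"az":-0.195,"grip":1},{"dx":0.366,"dy":-0.638,"dz":0,"ax":0,"ay":0,"az":-0.195,"grip":1},{"dx":0.366,"dy":-0.638,"dz":0,"ax":0,"ay":0,"az":-0.195,"grip":1}]' 30
python3 -m jog '[{"dx":0.541,"dy":-0.497,"dz":0,"ax":0,"ay":0,"az":-0.195,"grip":1},{"dx":0.541,"dy":-0.497,"dz":0,"ax":0,"ay":0,"az":-0.195,"grip":1},{"dx":0.541,"dy":-0.497,"dz":0,"ax":0,"ay":0,"az":-0.195,"grip":1},{"dx":0.541,"dy":-0.497,"dz":0,"ax":0,"ay":0,"az":-0.195,"grip":1},{"dx":0.541,"dy":-0.497,"dz":0,"ax":0,"ay":0,"az":-0.195,"grip":1}]'
python3 -m jog '[{"dx":0.666,"dy":-0.31,"dz":0,"ax":0,"ay":0,"az":-0.195,"grip":1},{"dx":0.666,"dy":-0.31,"dz":0,"ax":0,"ay":0,"az":-0.195,"grip":1},{"dx":0.666,"dy":-0.31,"dz":0,"ax":0,"ay":0,"az":-0.195,"grip":1},{"dx":0.666,"dy":-0.31,"dz":0,"ax":0,"ay":0,"az":-0.195,"grip":1},{"dx":0.666,"dy":-0.31,"dz":0,"ax":0,"ay":0,"az":-0.195,"grip":1}]'
python3 plan.py .337 .383 .14 1.929
```

```text
clock: 0.57
position: [0.2434, -0.3426, 0.2085]
ee_rot: [-0.002, 0.939, 0.344, 0.001]
contact_force: [-0.2, 0.2, 0.3]
width: 0.0859
gripper_force: 0.0
clock: 0.98
position: [0.2662, -0.1617, 0.2087]
ee_rot: [-0.001, 0.876, 0.483, 0.001]
contact_force: [0.2, -0.7, 0.3]
width: 0.0859
gripper_force: 0.0
clock: 1.4
position: [0.2904, 0.02, 0.2092]
ee_rot: [-0.001, 0.791, 0.612, 0.001]
contact_force: [0.0, -0.7, 0.3]
width: 0.0852
gripper_force: 0.0
now [0.2904 0.02   0.2092] psi 1.317 t 1.4 w 0.0852 F [ 0.  -0.7  0.3] gf 0.0
  dx 0.726 dy -0.092 dz 0.138 az -0.195 -> [0.314 0.202 0.175] 1.623
  dx 0.720 dy 0.131 dz 0.138 az -0.195 -> [0.337 0.383 0.14 ] 1.929
```

```bash

python3 -m jog '[{"dx":0.726,"dy":-0.092,"dz":0.138,"ax":0,"ay":0,"az":-0.195,"grip":1},{"dx":0.726,"dy":-0.092,"dz":0.138,"ax":0,"ay":0,"az":-0.195,"grip":1},{"dx":0.726,"dy":-0.092,"dz":0.138,"ax":0,"ay":0,"az":-0.195,"grip":1},{"dx":0.726,"dy":-0.092,"dz":0.138,"ax":0,"ay":0,"az":-0.195,"grip":1},{"dx":0.726,"dy":-0.092,"dz":0.138,"ax":0,"ay":0,"az":-0.195,"grip":1}]'
python3 -m jog '[{"dx":0.72,"dy":0.131,"dz":0.138,"ax":0,"ay":0,"az":-0.195,"grip":1},{"dx":0.72,"dy":0.131,"dz":0.138,"ax":0,"ay":0,"az":-0.195,"grip":1},{"dx":0.72,"dy":0.131,"dz":0.138,"ax":0,"ay":0,"az":-0.195,"grip":1},{"dx":0.72,"dy":0.131,"dz":0.138,"ax":0,"ay":0,"az":-0.195,"grip":1},{"dx":0.72,"dy":0.131,"dz":0.138,"ax":0,"ay":0,"az":-0.195,"grip":1}]'
python3 plan.py .337 .383 .033 1.929
python3 - <<'E'
from h import *
d=snap('scene','s1.png');e=snap('top','t1.png')
a=cv2.resize(d['img'][150:310,120:280],(400,400),interpolation=2);b=cv2.resize(e['img'][140:270,330:512],(400,286),interpolation=2)
b=cv2.copyMakeBorder(b,0,114,0,0,0);cv2.imwrite('pics/v1.png',cv2.hconcat([a,b])[:,:,::-1])
E
```

```text
clock: 1.82
position: [0.315, 0.2012, 0.1739]
ee_rot: [-0.001, 0.689, 0.725, 0.001]
contact_force: [0.8, -0.4, -0.0]
width: 0.0854
gripper_force: 0.0
clock: 2.23
position: [0.3396, 0.3832, 0.1389]
ee_rot: [-0.0, 0.57, 0.821, 0.001]
contact_force: [1.1, -0.2, -0.4]
width: 0.0856
gripper_force: 0.0
now [0.3396 0.3832 0.1389] psi 1.928 t 2.23 w 0.0856 F [ 1.1 -0.2 -0.4] gf 0.0
  dx 0.003 dy -0.010 dz 0.424 az -0.001 -> [0.337 0.383 0.033] 1.929
```

View pics/v1.png

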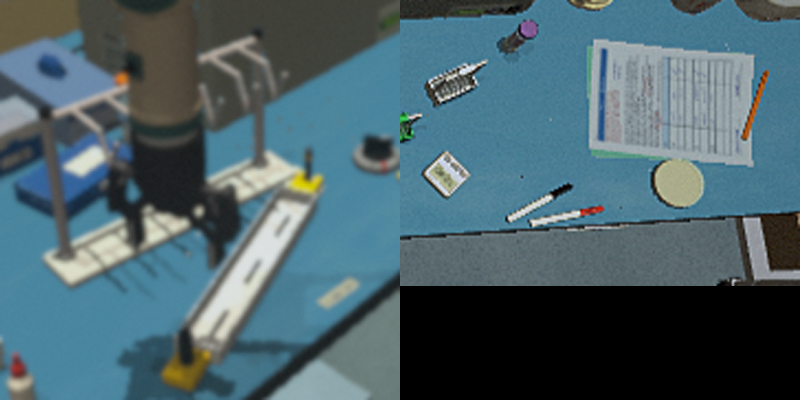

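The left part shows the gripper above the knob, whose top is at crop (184,334). The right part shows the rest of the bench: no orange basket, so there are two baskets. I'll cross-check the knob position with the scene camera.

```bash
python3 - <<'E'
from h import *
d=snap('scene')
print(ray(d,120+184.5/2.5-.3,150+333/2.5-.3,.068),ray(d,120+185/2.5-.3,150+363/2.5-.3,.02))
E
```

```text
[0.33182911 0.38556394 0.068     ] [0.33406195 0.38630923 0.02      ]
```

```bash

python3 -m jog '[{"dx":0,"dy":0,"dz":0.424,"ax":0,"ay":0,"az":0,"grip":1},{"dx":0,"dy":0,"dz":0.424,"ax":0,"ay":0,"az":0,"grip":1},{"dx":0,"dy":0,"dz":0.424,"ax":0,"ay":0,"az":0,"grip":1},{"dx":0,"dy":0,"dz":0.424,"ax":0,"ay":0,"az":0,"grip":1},{"dx":0,"dy":0,"dz":0.424,"ax":0,"ay":0,"az":0,"grip":1}]'
```

```text
clock: 2.8
position: [0.3385, 0.3767, 0.0338]
ee_rot: [-0.0, 0.572, 0.82, -0.001]
contact_force: [1.4, 0.5, 1.0]
width: 0.0853
gripper_force: 0.0
```

```bash
python3 plan.py .334 .386 .033 1.929
```

```text
now [0.3385 0.3767 0.0338] psi 1.924 t 2.8 w 0.0853 F [1.4 0.5 1. ] gf 0.0
  dx 0.041 dy -0.004 dz 0.003 az -0.003 -> [0.334 0.386 0.033] 1.929
```

```bash

python3 -m jog '[{"dx":0.041,"dy":-0.004,"dz":0,"ax":0,"ay":0,"az":0,"grip":1},{"dx":0.041,"dy":-0.004,"dz":0,"ax":0,"ay":0,"az":0,"grip":1},{"dx":0.041,"dy":-0.004,"dz":0,"ax":0,"ay":0,"az":0,"grip":-1},{"dx":0.041,"dy":-0.004,"dz":0,"ax":0,"ay":0,"az":0,"grip":-1},{"dx":0.041,"dy":-0.004,"dz":0,"ax":0,"ay":0,"az":0,"grip":-1}]' 25
python3 -m jog '[{"dx":0,"dy":0,"dz":0,"ax":0,"ay":0,"az":0,"grip":-1},{"dx":0,"dy":0,"dz":0,"ax":0,"ay":0,"az":0,"grip":-1},{"dx":0,"dy":0,"dz":0,"ax":0,"ay":0,"az":0,"grip":-1},{"dx":0,"dy":0,"dz":0,"ax":0,"ay":0,"az":0,"grip":-1},{"dx":0,"dy":0,"dz":0,"ax":0,"ay":0,"az":0,"grip":-1}]'
python3 plan.py
```

```text
clock: 3.22
position: [0.3349, 0.3881, 0.035]
ee_rot: [0.0, 0.571, 0.821, 0.001]
contact_force: [-1.1, -0.4, -0.6]
width: 0.0518
gripper_force: 0.0
clock: 3.63
position: [0.3343, 0.3875, 0.0343]
ee_rot: [-0.0, 0.571, 0.821, -0.0]
contact_force: [-1.2, -0.8, 5.7]
width: 0.0157
gripper_force: 24.4
now [0.3343 0.3875 0.0343] psi 1.925 t 3.63 w 0.0157 F [-1.2 -0.8  5.7] gf 24.4
```

```bash
python3 - <<'E' > /tmp/w; python3 plan.py $(cat /tmp/w)
import numpy as np
for y in (.26,.16,.06,-.04,-.10): print(.474-.397*np.sin(y),.0158+.397*np.cos(y),.034,y+np.pi/2-.004)
E
```

```text
now [0.3343 0.3875 0.0343] psi 1.925 t 3.63 w 0.0157 F [-1.2 -0.8  5.7] gf 24.4
  dx -0.008 dy 0.158 dz 0.001 az 0.063 -> [0.372 0.399 0.034] 1.827
  dx -0.007 dy 0.159 dz -0.000 az 0.064 -> [0.411 0.408 0.034] 1.727
  dx -0.007 dy 0.159 dz -0.000 az 0.064 -> [0.45  0.412 0.034] 1.627
  dx -0.007 dy 0.159 dz -0.000 az 0.064 -> [0.49  0.412 0.034] 1.527
  dx -0.002 dy 0.095 dz -0.000 az 0.038 -> [0.514 0.411 0.034] 1.467
```

```bash

python3 -m jog '[{"dx":-0.002,"dy":0.032,"dz":0,"ax":0,"ay":0,"az":0.013,"grip":-1},{"dx":-0.003,"dy":0.064,"dz":0,"ax":0,"ay":0,"az":0.025,"grip":-1},{"dx":-0.005,"dy":0.095,"dz":0,"ax":0,"ay":0,"az":0.038,"grip":-1},{"dx":-0.006,"dy":0.127,"dz":0,"ax":0,"ay":0,"az":0.051,"grip":-1},{"dx":-0.008,"dy":0.158,"dz":0,"ax":0,"ay":0,"az":0.063,"grip":-1}]'
python3 -m jog '[{"dx":-0.002,"dy":0.032,"dz":0,"ax":0,"ay":0,"az":0.013,"grip":-1},{"dx":-0.003,"dy":0.064,"dz":0,"ax":0,"ay":0,"az":0.025,"grip":-1},{"dx":-0.005,"dy":0.095,"dz":0,"ax":0,"ay":0,"az":0.038,"grip":-1},{"dx":-0.006,"dy":0.127,"dz":0,"ax":0,"ay":0,"az":0.051,"grip":-1},{"dx":-0.008,"dy":0.159,"dz":0,"ax":0,"ay":0,"az":0.064,"grip":-1}]'
python3 -m jog '[{"dx":-0.002,"dy":0.032,"dz":0,"ax":0,"ay":0,"az":0.013,"grip":-1},{"dx":-0.003,"dy":0.064,"dz":0,"ax":0,"ay":0,"az":0.025,"grip":-1},{"dx":-0.005,"dy":0.095,"dz":0,"ax":0,"ay":0,"az":0.038,"grip":-1},{"dx":-0.006,"dy":0.127,"dz":0,"ax":0,"ay":0,"az":0.051,"grip":-1},{"dx":-0.008,"dy":0.159,"dz":0,"ax":0,"ay":0,"az":0.064,"grip":-1}]'
python3 plan.py .49 .412 .034 1.527 .514 .411 .034 1.467
```

```text
clock: 4.05
position: [0.3697, 0.3989, 0.0343]
ee_rot: [-0.002, 0.612, 0.791, -0.002]
contact_force: [-6.6, -1.0, 9.4]
width: 0.0159
gripper_force: 25.0
clock: 4.47
position: [0.4089, 0.4074, 0.0343]
ee_rot: [-0.002, 0.651, 0.759, -0.002]
contact_force: [-7.5, 0.8, 8.5]
width: 0.0162
gripper_force: 24.9
clock: 4.88
position: [0.4487, 0.412, 0.0343]
ee_rot: [-0.002, 0.688, 0.725, -0.002]
contact_force: [-5.7, 0.2, 7.1]
width: 0.016
gripper_force: 24.8
now [0.4487 0.412  0.0343] psi 1.623 t 4.88 w 0.016 F [-5.7  0.2  7.1] gf 24.8
  dx -0.009 dy 0.165 dz 0.001 az 0.061 -> [0.49  0.412 0.034] 1.527
  dx 0.000 dy 0.096 dz -0.000 az 0.038 -> [0.514 0.411 0.034] 1.467
```

```bash

python3 -m jog '[{"dx":-0.002,"dy":0.032,"dz":0,"ax":0,"ay":0,"az":0.013,"grip":-1},{"dx":-0.003,"dy":0.064,"dz":0,"ax":0,"ay":0,"az":0.025,"grip":-1},{"dx":-0.005,"dy":0.095,"dz":0,"ax":0,"ay":0,"az":0.038,"grip":-1},{"dx":-0.006,"dy":0.127,"dz":0,"ax":0,"ay":0,"az":0.051,"grip":-1},{"dx":-0.008,"dy":0.159,"dz":0,"ax":0,"ay":0,"az":0.062,"grip":-1}]'
python3 -m jog '[{"dx":0,"dy":0.03,"dz":0,"ax":0,"ay":0,"az":0.012,"grip":-1},{"dx":0,"dy":0.06,"dz":0,"ax":0,"ay":0,"az":0.024,"grip":-1},{"dx":0,"dy":0.08,"dz":0,"ax":0,"ay":0,"az":0.034,"grip":-1},{"dx":0,"dy":0.096,"dz":0,"ax":0,"ay":0,"az":0.038,"grip":-1},{"dx":0,"dy":0.096,"dz":0,"ax":0,"ay":0,"az":0.038,"grip":-1}]'
python3 plan.py .5237 .4095 .034 1.443
python3 - <<'E'
from h import *
e=snap('top','t2.png');d=snap('scene','s2.png')
a=cv2.resize(e['img'][145:255,145:275],(472,400),interpolation=2);b=cv2.resize(d['img'][170:300,130:236],(326,400),interpolation=2)
cv2.imwrite('pics/v2.png',cv2.hconcat([a,b])[:,:,::-1])
E
```

```text
clock: 5.3
position: [0.4887, 0.4125, 0.0343]
ee_rot: [-0.002, 0.723, 0.691, -0.001]
contact_force: [-6.5, 2.2, 7.0]
width: 0.0162
gripper_force: 24.7
clock: 5.72
position: [0.5136, 0.4112, 0.0343]
ee_rot: [-0.001, 0.743, 0.669, -0.001]
contact_force: [-4.2, 0.9, 6.8]
width: 0.0161
gripper_force: 24.6
now [0.5136 0.4112 0.0343] psi 1.467 t 5.72 w 0.0161 F [-4.2  0.9  6.8] gf 24.6
  dx -0.003 dy 0.041 dz 0.001 az 0.015 -> [0.524 0.41  0.034] 1.443
```

View pics/v2.png

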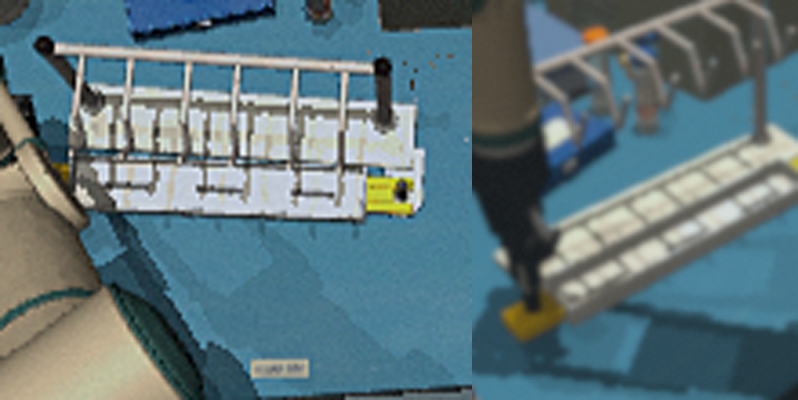

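The gutter now lies almost along the plate, with its fork still on the post. A narrow dark wedge remains near crop (75,160)–(360,165). I'll creep in until it makes contact.

```bash

python3 -m jog '[{"dx":0,"dy":0.008,"dz":0,"ax":0,"ay":0,"az":0.003,"grip":-1},{"dx":0,"dy":0.016,"dz":0,"ax":0,"ay":0,"az":0.006,"grip":-1},{"dx":0,"dy":0.024,"dz":0,"ax":0,"ay":0,"az":0.009,"grip":-1},{"dx":0,"dy":0.03,"dz":0,"ax":0,"ay":0,"az":0.012,"grip":-1},{"dx":0,"dy":0.03,"dz":0,"ax":0,"ay":0,"az":0.012,"grip":-1}]'
python3 plan.py .5237 .4095 .034 1.443
```

```text
clock: 6.23
position: [0.5202, 0.4106, 0.0343]
ee_rot: [-0.001, 0.749, 0.662, -0.001]
contact_force: [-4.6, 0.6, 5.6]
width: 0.016
gripper_force: 24.7
now [0.5202 0.4106 0.0343] psi 1.448 t 6.23 w 0.016 F [-4.6  0.6  5.6] gf 24.7
  dx -0.003 dy 0.015 dz 0.001 az 0.003 -> [0.524 0.41  0.034] 1.443
```

```bash

python3 -m jog '[{"dx":0,"dy":0.006,"dz":0,"ax":0,"ay":0,"az":0.001,"grip":-1},{"dx":0,"dy":0.012,"dz":0,"ax":0,"ay":0,"az":0.003,"grip":-1},{"dx":0,"dy":0.012,"dz":0,"ax":0,"ay":0,"az":0.003,"grip":-1}]'
python3 -m jog '[{"dx":0,"dy":0.006,"dz":0,"ax":0,"ay":0,"az":0.002,"grip":-1},{"dx":0,"dy":0.012,"dz":0,"ax":0,"ay":0,"az":0.004,"grip":-1},{"dx":0,"dy":0.012,"dz":0,"ax":0,"ay":0,"az":0.004,"grip":-1}]'
```

```text
clock: 6.48
position: [0.5231, 0.4103, 0.0343]
ee_rot: [-0.001, 0.751, 0.661, -0.001]
contact_force: [-5.8, 1.1, 5.6]
width: 0.0163
gripper_force: 24.7
clock: 6.73
position: [0.5258, 0.41, 0.0343]
ee_rot: [-0.002, 0.753, 0.658, -0.001]
contact_force: [-6.6, 0.9, 5.7]
width: 0.0161
gripper_force: 24.7
```

```bash

python3 -m jog '[{"dx":0,"dy":0.004,"dz":0,"ax":0,"ay":0,"az":0.001,"grip":-1},{"dx":0,"dy":0.008,"dz":0,"ax":0,"ay":0,"az":0.002,"grip":-1},{"dx":0,"dy":0.008,"dz":0,"ax":0,"ay":0,"az":0.002,"grip":-1}]'
python3 -m jog '[{"dx":0,"dy":0.004,"dz":0,"ax":0,"ay":0,"az":0.001,"grip":-1},{"dx":0,"dy":0.006,"dz":0,"ax":0,"ay":0,"az":0.001,"grip":-1},{"dx":0,"dy":0.006,"dz":0,"ax":0,"ay":0,"az":0.001,"grip":-1}]'
python3 - <<'E'
from h import *
e=snap('top','t3.png');d=snap('scene','s3.png')
a=cv2.resize(e['img'][165:215,155:275],(800,333),interpolation=2);b=cv2.resize(d['img'][200:290,130:250],(347,260),interpolation=2)
b=cv2.copyMakeBorder(b,0,0,0,453,0);cv2.imwrite('pics/v3.png',cv2.vconcat([a,b])[:,:,::-1])
E
```

```text
clock: 6.98
position: [0.5261, 0.4099, 0.0344]
ee_rot: [-0.003, 0.754, 0.657, -0.003]
contact_force: [-9.6, 1.7, 7.8]
width: 0.016
gripper_force: 25.0
clock: 7.23
position: [0.5264, 0.4099, 0.0345]
ee_rot: [-0.003, 0.754, 0.656, -0.003]
contact_force: [-10.7, 2.8, 9.7]
width: 0.0158
gripper_force: 25.2
```

View pics/v3.png

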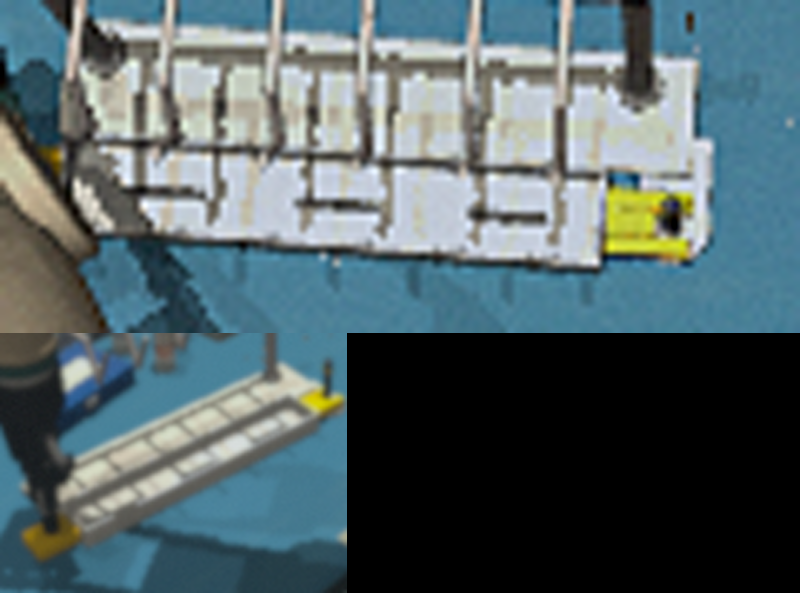

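Motion stopped at x ≈ 0.526 with about −10 N, and the picture shows the gutter's back wall parallel and up against the plate, fork on the post. I'll release, rise and back away.

```bash

python3 -m jog '[{"dx":0,"dy":0,"dz":0,"ax":0,"ay":0,"az":0,"grip":0},{"dx":0,"dy":0,"dz":0,"ax":0,"ay":0,"az":0,"grip":0},{"dx":0,"dy":0,"dz":0,"ax":0,"ay":0,"az":0,"grip":0},{"dx":0,"dy":0,"dz":0,"ax":0,"ay":0,"az":0,"grip":0},{"dx":0,"dy":0,"dz":0,"ax":0,"ay":0,"az":0,"grip":0}]'
python3 -m jog '[{"dx":0,"dy":0,"dz":-0.1,"ax":0,"ay":0,"az":0,"grip":0},{"dx":0,"dy":0,"dz":-0.3,"ax":0,"ay":0,"az":0,"grip":0},{"dx":0,"dy":0,"dz":-0.5,"ax":0,"ay":0,"az":0,"grip":0},{"dx":0,"dy":0,"dz":-0.66,"ax":0,"ay":0,"az":0,"grip":0},{"dx":0,"dy":0,"dz":-0.66,"ax":0,"ay":0,"az":0,"grip":0}]'
python3 plan.py .36 .36 .22 1.435 .3 0 .25 1.6 .45 -.2585 .25 1.78
```

```text
clock: 7.75
position: [0.532, 0.4087, 0.0337]
ee_rot: [0.0, 0.754, 0.657, 0.0]
contact_force: [0.2, -0.3, -0.2]
width: 0.0426
gripper_force: 0.0
clock: 8.17
position: [0.5345, 0.4104, 0.2063]
ee_rot: [0.001, 0.754, 0.657, 0.006]
contact_force: [1.6, 0.9, 0.8]
width: 0.0429
gripper_force: 0.0
now [0.5345 0.4104 0.2063] psi 1.433 t 8.17 w 0.0429 F [1.6 0.9 0.8] gf 0.0
  dx -0.295 dy -0.664 dz -0.055 az -0.001 -> [0.36 0.36 0.22] 1.435
  dx -0.730 dy -0.021 dz -0.060 az -0.053 -> [0.33  0.18  0.235] 1.517
  dx -0.725 dy -0.081 dz -0.060 az -0.053 -> [0.3  0.   0.25] 1.6
  dx -0.526 dy 0.285 dz -0.000 az -0.057 -> [ 0.375 -0.129  0.25 ] 1.69
  dx -0.549 dy 0.236 dz -0.000 az -0.057 -> [ 0.45  -0.258  0.25 ] 1.78
```

```bash

python3 -m jog '[{"dx":-0.295,"dy":-0.664,"dz":-0.055,"ax":0,"ay":0,"az":0,"grip":1},{"dx":-0.295,"dy":-0.664,"dz":-0.055,"ax":0,"ay":0,"az":0,"grip":1},{"dx":-0.295,"dy":-0.664,"dz":-0.055,"ax":0,"ay":0,"az":0,"grip":1},{"dx":-0.295,"dy":-0.664,"dz":-0.055,"ax":0,"ay":0,"az":0,"grip":1},{"dx":-0.295,"dy":-0.664,"dz":-0.055,"ax":0,"ay":0,"az":0,"grip":1}]'
python3 -m jog '[{"dx":-0.73,"dy":-0.021,"dz":-0.06,"ax":0,"ay":0,"az":-0.053,"grip":1},{"dx":-0.73,"dy":-0.021,"dz":-0.06,"ax":0,"ay":0,"az":-0.053,"grip":1},{"dx":-0.73,"dy":-0.021,"dz":-0.06,"ax":0,"ay":0,"az":-0.053,"grip":1},{"dx":-0.73,"dy":-0.021,"dz":-0.06,"ax":0,"ay":0,"az":-0.053,"grip":1},{"dx":-0.73,"dy":-0.021,"dz":-0.06,"ax":0,"ay":0,"az":-0.053,"grip":1}]'
python3 - <<'E'
from h import *
e=snap('top','t4.png');d=snap('scene','s4.png')
a=cv2.resize(e['img'][135:235,270:400],(520,400),interpolation=2);b=cv2.resize(d['img'][130:230,250:320],(280,400),interpolation=2)
cv2.imwrite('pics/v4.png',cv2.hconcat([a,b])[:,:,::-1])
x=cv2.imread('pics/top0.png').astype(int);y=cv2.imread('pics/t4.png').astype(int)
print(np.abs(x-y)[140:215,270:400].max(2).mean(), np.argwhere(np.abs(x-y)[140:215,310:400].max(2)>40).shape)
E
python3 plan.py  .3 0 .25 1.6 .45 -.2585 .22 1.78 .45 -.2585 .108 1.78
```

```text
clock: 8.58
position: [0.3516, 0.3563, 0.2132]
ee_rot: [-0.001, 0.754, 0.657, -0.002]
contact_force: [-0.1, -0.5, -0.2]
width: 0.0856
gripper_force: 0.0
clock: 9.0
position: [0.3255, 0.1747, 0.2282]
ee_rot: [0.001, 0.726, 0.687, -0.001]
contact_force: [0.5, 0.4, -0.5]
width: 0.0859
gripper_force: 0.0
5.194153846153847 (0, 2)
now [0.3267 0.1763 0.2284] psi 1.513 t 9.1 w 0.0859 F [-0.   0.8 -0.3] gf 0.0
  dx -0.710 dy -0.066 dz -0.086 az -0.056 -> [0.3  0.   0.25] 1.6
  dx -0.526 dy 0.285 dz 0.060 az -0.057 -> [ 0.375 -0.129  0.235] 1.69
  dx -0.549 dy 0.236 dz 0.060 az -0.057 -> [ 0.45  -0.258  0.22 ] 1.78
  dx 0.000 dy 0.000 dz 0.448 az -0.000 -> [ 0.45  -0.258  0.108] 1.78
```

View pics/v4.png

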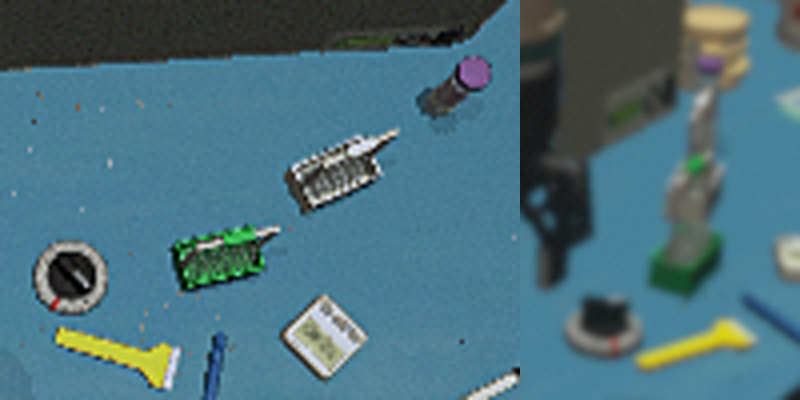

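Neither basket has moved since the start. The green sleeve is visible in the scene camera at (695,165) in the crop, so I'll cross-check the handle with both views.

```bash
python3 - <<'E'
from h import *
e=snap('top');d=snap('scene')
print('scene green sleeve',ray(d,250+175/4-.4,130+165/4-.4,.125))
for p in ((.45,-.2585,.125),(.527,-.382,.125)):
  u=proj(e,p);v=proj(d,p);print('top crop',(u-[270,135])*4,'scene crop',(v-[250,130])*4+[520,0])
  for s in(-.038,.038):
    y=.21 if p[0]<.5 else .415
    print('  end',((proj(e,np.add(p,[-s*np.sin(y),s*np.cos(y),0]))-[270,135])*4).round(0))
E
```

```text
scene green sleeve [ 0.45684378 -0.26984988  0.125     ]
top crop [236.01334074 238.45726318] scene crop [692.42658568 169.52601401]
  end [275. 228.]
  end [197. 249.]
top crop [357.18999484 151.09697244] scene crop [700.38153104 106.53869291]
  end [392. 133.]
  end [323. 169.]
```

```bash

python3 -m jog '[{"dx":-0.71,"dy":-0.066,"dz":-0.086,"ax":0,"ay":0,"az":-0.056,"grip":1},{"dx":-0.71,"dy":-0.066,"dz":-0.086,"ax":0,"ay":0,"az":-0.056,"grip":1},{"dx":-0.71,"dy":-0.066,"dz":-0.086,"ax":0,"ay":0,"az":-0.056,"grip":1},{"dx":-0.71,"dy":-0.066,"dz":-0.086,"ax":0,"ay":0,"az":-0.056,"grip":1},{"dx":-0.71,"dy":-0.066,"dz":-0.086,"ax":0,"ay":0,"az":-0.056,"grip":1}]'
python3 -m jog '[{"dx":-0.526,"dy":0.285,"dz":0.06,"ax":0,"ay":0,"az":-0.057,"grip":1},{"dx":-0.526,"dy":0.285,"dz":0.06,"ax":0,"ay":0,"az":-0.057,"grip":1},{"dx":-0.526,"dy":0.285,"dz":0.06,"ax":0,"ay":0,"az":-0.057,"grip":1},{"dx":-0.526,"dy":0.285,"dz":0.06,"ax":0,"ay":0,"az":-0.057,"grip":1},{"dx":-0.526,"dy":0.285,"dz":0.06,"ax":0,"ay":0,"az":-0.057,"grip":1}]'
python3 -m jog '[{"dx":-0.549,"dy":0.236,"dz":0.06,"ax":0,"ay":0,"az":-0.057,"grip":1},{"dx":-0.549,"dy":0.236,"dz":0.06,"ax":0,"ay":0,"az":-0.057,"grip":1},{"dx":-0.549,"dy":0.236,"dz":0.06,"ax":0,"ay":0,"az":-0.057,"grip":1},{"dx":-0.549,"dy":0.236,"dz":0.06,"ax":0,"ay":0,"az":-0.057,"grip":1},{"dx":-0.549,"dy":0.236,"dz":0.06,"ax":0,"ay":0,"az":-0.057,"grip":1}]'
sed -i 's/^s=manip/manip.get_image("top")\ns=manip/' plan.py
python3 plan.py .451 -.262 .16 1.78 .451 -.262 .106 1.78
```

```text
clock: 9.62
position: [0.3015, -0.0012, 0.2501]
ee_rot: [0.001, 0.696, 0.718, -0.001]
contact_force: [0.9, 0.9, 0.3]
width: 0.0853
gripper_force: 0.0
clock: 10.03
position: [0.3808, -0.131, 0.2333]
ee_rot: [0.001, 0.663, 0.749, -0.0]
contact_force: [0.1, 1.4, 0.0]
width: 0.0851
gripper_force: 0.0
clock: 10.45
position: [0.456, -0.2594, 0.2175]
ee_rot: [0.001, 0.628, 0.778, -0.0]
contact_force: [0.8, 0.4, -0.5]
width: 0.0848
gripper_force: 0.0
now [ 0.4542 -0.2566  0.2177] psi 1.784 t 10.5 w 0.0851 F [0.2 0.7 0.5] gf 0.0
  dx -0.018 dy -0.017 dz 0.231 az 0.002 -> [ 0.451 -0.262  0.16 ] 1.78
  dx 0.000 dy 0.000 dz 0.216 az -0.000 -> [ 0.451 -0.262  0.106] 1.78
```

```bash

python3 -m jog '[{"dx":-0.018,"dy":-0.017,"dz":0.1,"ax":0,"ay":0,"az":0,"grip":1},{"dx":-0.018,"dy":-0.017,"dz":0.2,"ax":0,"ay":0,"az":0,"grip":1},{"dx":-0.018,"dy":-0.017,"dz":0.3,"ax":0,"ay":0,"az":0,"grip":1},{"dx":-0.018,"dy":-0.017,"dz":0.4,"ax":0,"ay":0,"az":0,"grip":1},{"dx":-0.018,"dy":-0.017,"dz":0.447,"ax":0,"ay":0,"az":0,"grip":1}]'
python3 - <<'E'
from h import *
d=snap('scene','s5.png');cv2.imwrite('pics/v5.png',cv2.resize(d['img'][120:220,260:350],(540,600),interpolation=2)[:,:,::-1])
E
python3 plan.py .451 -.262 .106 1.78
```

```text
clock: 10.92
position: [0.4474, -0.2575, 0.1047]
ee_rot: [-0.003, 0.627, 0.779, 0.0]
contact_force: [-0.4, -0.1, 0.5]
width: 0.0851
gripper_force: 0.0
now [ 0.4474 -0.2578  0.1053] psi 1.786 t 11.02 w 0.0856 F [ 0.7 -0.4  0.2] gf 0.0
  dx -0.020 dy 0.011 dz -0.003 az 0.004 -> [ 0.451 -0.262  0.106] 1.78
```

View pics/v5.png

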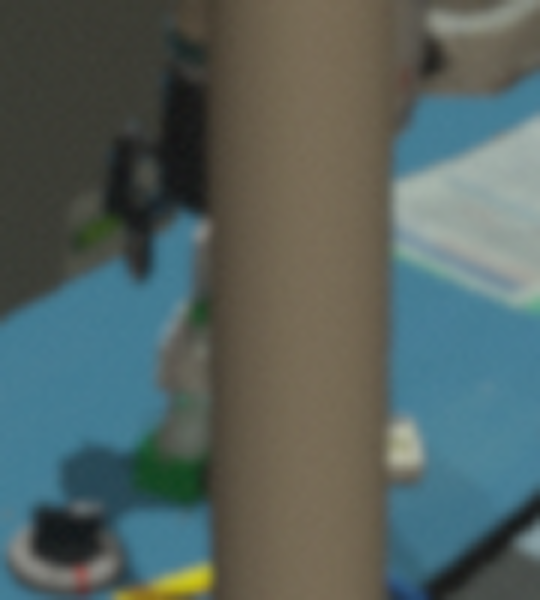

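The arm hides most of the handle. The green sleeve at (200,310) sits between the fingers, as expected, so I'll close.

```bash

python3 -m jog '[{"dx":-0.02,"dy":0.011,"dz":0,"ax":0,"ay":0,"az":0,"grip":1},{"dx":-0.02,"dy":0.011,"dz":0,"ax":0,"ay":0,"az":0,"grip":0.4},{"dx":-0.02,"dy":0.011,"dz":0,"ax":0,"ay":0,"az":0,"grip":-1},{"dx":-0.02,"dy":0.011,"dz":0,"ax":0,"ay":0,"az":0,"grip":-1},{"dx":-0.02,"dy":0.011,"dz":0,"ax":0,"ay":0,"az":0,"grip":-1}]' 40
python3 -m jog '[{"dx":0,"dy":0,"dz":0,"ax":0,"ay":0,"az":0,"grip":-1},{"dx":0,"dy":0,"dz":0,"ax":0,"ay":0,"az":0,"grip":-1},{"dx":0,"dy":0,"dz":0,"ax":0,"ay":0,"az":0,"grip":-1},{"dx":0,"dy":0,"dz":0,"ax":0,"ay":0,"az":0,"grip":-1},{"dx":0,"dy":0,"dz":0,"ax":0,"ay":0,"az":0,"grip":-1}]' 
python3 -m jog '[{"dx":0,"dy":0,"dz":-0.05,"ax":0,"ay":0,"az":0,"grip":-1},{"dx":0,"dy":0,"dz":-0.2,"ax":0,"ay":0,"az":0,"grip":-1},{"dx":0,"dy":0,"dz":-0.35,"ax":0,"ay":0,"az":0,"grip":-1},{"dx":0,"dy":0,"dz":-0.5,"ax":0,"ay":0,"az":0,"grip":-1},{"dx":0,"dy":0,"dz":-0.6,"ax":0,"ay":0,"az":0,"grip":-1}]' 
python3 plan.py .36 -.1 .27 1.6 .37 .3 .27 1.436 .43 .3188 .245 1.436
```

```text
clock: 11.43
position: [0.4529, -0.2656, 0.1085]
ee_rot: [0.001, 0.628, 0.778, 0.0]
contact_force: [-0.5, -0.3, 0.0]
width: 0.039
gripper_force: 0.0
clock: 11.85
position: [0.4525, -0.2655, 0.108]
ee_rot: [0.0, 0.628, 0.778, -0.0]
contact_force: [-0.1, -0.2, 3.0]
width: 0.0092
gripper_force: 39.1
clock: 12.27
position: [0.4531, -0.2658, 0.2607]
ee_rot: [0.002, 0.628, 0.778, 0.0]
contact_force: [1.1, -0.3, -0.2]
width: 0.0094
gripper_force: 39.1
now [ 0.4551 -0.2674  0.2651] psi 1.784 t 12.32 w 0.0097 F [ 1.5 -0.1  1.9] gf 39.2
  dx 0.735 dy -0.230 dz -0.020 az 0.117 -> [ 0.36 -0.1   0.27] 1.6
  dx 0.533 dy 0.029 dz -0.000 az 0.035 -> [0.363 0.033 0.27 ] 1.545
  dx 0.533 dy -0.000 dz -0.000 az 0.035 -> [0.367 0.167 0.27 ] 1.491
  dx 0.533 dy -0.029 dz -0.000 az 0.035 -> [0.37 0.3  0.27] 1.436
  dx 0.107 dy 0.228 dz 0.100 az -0.000 -> [0.43  0.319 0.245] 1.436
```

```bash

python3 -m jog '[{"dx":0.735,"dy":-0.23,"dz":-0.02,"ax":0,"ay":0,"az":0.117,"grip":-1},{"dx":0.735,"dy":-0.23,"dz":-0.02,"ax":0,"ay":0,"az":0.117,"grip":-1},{"dx":0.735,"dy":-0.23,"dz":-0.02,"ax":0,"ay":0,"az":0.117,"grip":-1},{"dx":0.735,"dy":-0.23,"dz":-0.02,"ax":0,"ay":0,"az":0.117,"grip":-1},{"dx":0.735,"dy":-0.23,"dz":-0.02,"ax":0,"ay":0,"az":0.117,"grip":-1}]'
python3 -m jog '[{"dx":0.533,"dy":0.029,"dz":0,"ax":0,"ay":0,"az":0.035,"grip":-1},{"dx":0.533,"dy":0.029,"dz":0,"ax":0,"ay":0,"az":0.035,"grip":-1},{"dx":0.533,"dy":0.029,"dz":0,"ax":0,"ay":0,"az":0.035,"grip":-1},{"dx":0.533,"dy":0.029,"dz":0,"ax":0,"ay":0,"az":0.035,"grip":-1}]'
python3 -m jog '[{"dx":0.533,"dy":0,"dz":0,"ax":0,"ay":0,"az":0.035,"grip":-1},{"dx":0.533,"dy":0,"dz":0,"ax":0,"ay":0,"az":0.035,"grip":-1},{"dx":0.533,"dy":0,"dz":0,"ax":0,"ay":0,"az":0.035,"grip":-1},{"dx":0.533,"dy":0,"dz":0,"ax":0,"ay":0,"az":0.035,"grip":-1}]'
python3 -m jog '[{"dx":0.533,"dy":-0.029,"dz":0,"ax":0,"ay":0,"az":0.035,"grip":-1},{"dx":0.533,"dy":-0.029,"dz":0,"ax":0,"ay":0,"az":0.035,"grip":-1},{"dx":0.533,"dy":-0.029,"dz":0,"ax":0,"ay":0,"az":0.035,"grip":-1},{"dx":0.533,"dy":-0.029,"dz":0,"ax":0,"ay":0,"az":0.035,"grip":-1},{"dx":0.533,"dy":-0.029,"dz":0,"ax":0,"ay":0,"az":0.035,"grip":-1}]'
python3 plan.py .422 .3195 .235 1.437
```

```text
clock: 12.73
position: [0.354, -0.0944, 0.2616]
ee_rot: [-0.002, 0.696, 0.718, 0.0]
contact_force: [-0.8, 0.4, -1.4]
width: 0.0094
gripper_force: 39.9
clock: 13.07
position: [0.3592, 0.0415, 0.2621]
ee_rot: [-0.002, 0.714, 0.7, 0.002]
contact_force: [-0.4, 1.5, -2.3]
width: 0.0094
gripper_force: 39.7
clock: 13.4
position: [0.3635, 0.1744, 0.262]
ee_rot: [-0.002, 0.733, 0.68, 0.001]
contact_force: [0.2, 0.1, -1.7]
width: 0.0091
gripper_force: 39.8
clock: 13.82
position: [0.3676, 0.3041, 0.2613]
ee_rot: [-0.0, 0.752, 0.659, -0.001]
contact_force: [-0.0, -0.5, -1.3]
width: 0.0093
gripper_force: 40.0
now [0.3674 0.302  0.2614] psi 1.438 t 13.87 w 0.0093 F [ 0.2 -0.8 -1.7] gf 40.0
  dx 0.098 dy 0.207 dz 0.106 az 0.000 -> [0.422 0.32  0.235] 1.437
```

```bash

python3 -m jog '[{"dx":0.098,"dy":0.207,"dz":0.106,"ax":0,"ay":0,"az":0,"grip":-1},{"dx":0.098,"dy":0.207,"dz":0.106,"ax":0,"ay":0,"az":0,"grip":-1},{"dx":0.098,"dy":0.207,"dz":0.106,"ax":0,"ay":0,"az":0,"grip":-1},{"dx":0.098,"dy":0.207,"dz":0.106,"ax":0,"ay":0,"az":0,"grip":-1},{"dx":0.098,"dy":0.207,"dz":0.106,"ax":0,"ay":0,"az":0,"grip":-1}]'
python3 plan.py .5111 .3084 .235 1.437
python3 - <<'E'
from h import *
e=snap('top','t6.png');d=snap('scene','s6.png')
a=cv2.resize(e['img'][145:245,145:245],(400,400),interpolation=2);b=cv2.resize(d['img'][150:250,110:210],(400,400),interpolation=2)
cv2.imwrite('pics/v6.png',cv2.hconcat([a,b])[:,:,::-1])
E
```

```text
clock: 14.28
position: [0.4217, 0.3175, 0.2359]
ee_rot: [0.0, 0.754, 0.657, -0.001]
contact_force: [-0.7, 0.3, -1.5]
width: 0.0093
gripper_force: 40.1
now [0.4216 0.3179 0.2364] psi 1.434 t 14.33 w 0.0093 F [-0.2 -0.3 -1.9] gf 40.1
  dx 0.011 dy 0.360 dz 0.006 az -0.002 -> [0.511 0.308 0.235] 1.437
```

View pics/v6.png

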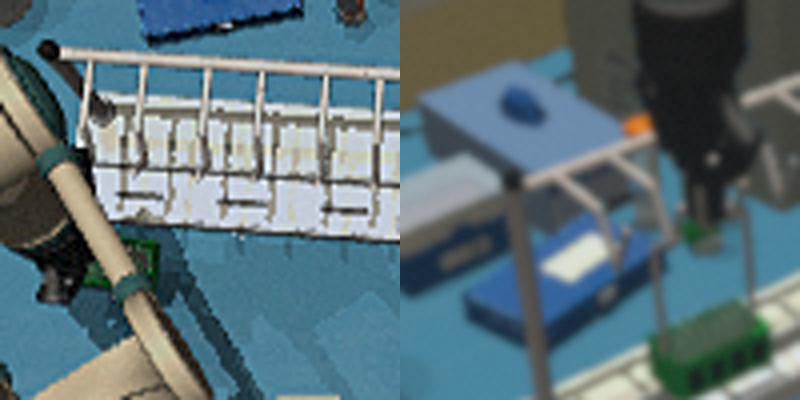

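Top view: basket box at (85–158, 235–288). Scene view: handle uprights at (657,250) and (748,215), with the fingers between them at about (705,215). I'll check its offset in the fingers against the projections.

```bash
python3 - <<'E'
from h import *
e=snap('top');d=snap('scene');yaw=1.434-np.pi/2
c=np.array([.4216,.3179,.2364+.017])
X=np.array([np.cos(yaw),np.sin(yaw),0]);Y=np.array([-np.sin(yaw),np.cos(yaw),0])
for o in(-.006,0,.006):
  S=lambda p:((proj(d,p)-[110,150])*4+[400,0]).round(0);T=lambda p:((proj(e,p)-[145,145])*4).round(0)
  print(o,'up+',S(c+Y*(.036+o)),'up-',S(c+Y*(-.036+o)),'box bottom corners scene',[S(c+Y*(s*.04+o)-X*.023-[0,0,.125]) for s in(1,-1)],'top box right corners',[T(c+Y*(-.04+o)+X*s*.023-[0,0,.089]) for s in (1,-1)])
E
```

```text
-0.006 up+ [668. 241.] up- [754. 206.] box bottom corners scene [array([694., 400.]), array([784., 356.])] top box right corners [array([167., 239.]), array([161., 289.])]
0 up+ [661. 244.] up- [747. 208.] box bottom corners scene [array([687., 404.]), array([777., 360.])] top box right corners [array([160., 238.]), array([155., 288.])]
0.006 up+ [653. 247.] up- [740. 211.] box bottom corners scene [array([680., 407.]), array([771., 363.])] top box right corners [array([154., 238.]), array([148., 288.])]
```

Offset is within 2 mm, so I'll move in over the tips.

```bash

python3 -m jog '[{"dx":0.004,"dy":0.08,"dz":0,"ax":0,"ay":0,"az":0,"grip":-1},{"dx":0.006,"dy":0.16,"dz":0,"ax":0,"ay":0,"az":0,"grip":-1},{"dx":0.008,"dy":0.24,"dz":0,"ax":0,"ay":0,"az":0,"grip":-1},{"dx":0.011,"dy":0.32,"dz":0,"ax":0,"ay":0,"az":0,"grip":-1},{"dx":0.011,"dy":0.36,"dz":0,"ax":0,"ay":0,"az":0,"grip":-1}]'
python3 plan.py .5111 .3084 .182 1.437
python3 - <<'E'
from h import *
e=snap('top','t7.png');d=snap('scene','s7.png')
a=cv2.resize(e['img'][145:215,145:225],(400,350),interpolation=2);b=cv2.resize(d['img'][150:238,110:210],(400,350),interpolation=2)
cv2.imwrite('pics/v7.png',cv2.hconcat([a,b])[:,:,::-1])
E
```

```text
clock: 14.95
position: [0.5139, 0.3097, 0.2363]
ee_rot: [0.001, 0.754, 0.657, 0.001]
contact_force: [0.3, -0.1, -1.4]
width: 0.0094
gripper_force: 40.0
now [0.515  0.3094 0.236 ] psi 1.434 t 15.0 w 0.0094 F [ 2.4  0.6 -1. ] gf 40.1
  dx -0.006 dy -0.015 dz 0.216 az -0.002 -> [0.511 0.308 0.182] 1.437
```

View pics/v7.png

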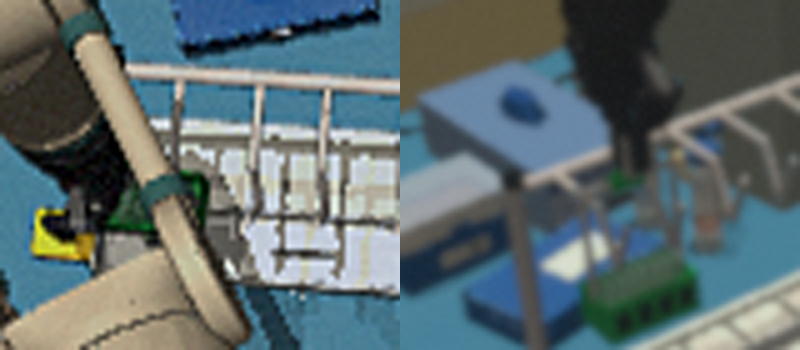

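The basket is over hook 3, with the sleeve at (625,180) between the two wires. I'll lower it gently.

```bash

python3 -m jog '[{"dx":-0.006,"dy":-0.012,"dz":0.05,"ax":0,"ay":0,"az":0,"grip":-1},{"dx":-0.006,"dy":-0.012,"dz":0.1,"ax":0,"ay":0,"az":0,"grip":-1},{"dx":-0.006,"dy":-0.012,"dz":0.15,"ax":0,"ay":0,"az":0,"grip":-1},{"dx":-0.006,"dy":-0.012,"dz":0.19,"ax":0,"ay":0,"az":0,"grip":-1},{"dx":-0.006,"dy":-0.012,"dz":0.2,"ax":0,"ay":0,"az":0,"grip":-1}]'
python3 -m jog '[{"dx":0,"dy":0,"dz":0.006,"ax":0,"ay":0,"az":0,"grip":-1},{"dx":0,"dy":0,"dz":0.012,"ax":0,"ay":0,"az":0,"grip":-1},{"dx":0,"dy":0,"dz":0.012,"ax":0,"ay":0,"az":0,"grip":-1}]'
python3 plan.py .5111 .3084 .179 1.437
```

```text
clock: 15.52
position: [0.5083, 0.3084, 0.1854]
ee_rot: [0.001, 0.753, 0.658, -0.0]
contact_force: [2.4, -1.7, 0.5]
width: 0.0094
gripper_force: 40.2
clock: 15.77
position: [0.509, 0.3086, 0.1839]
ee_rot: [0.001, 0.753, 0.658, 0.0]
contact_force: [1.8, -2.7, 0.0]
width: 0.0092
gripper_force: 40.2
now [0.5091 0.3086 0.1838] psi 1.435 t 15.82 w 0.0097 F [ 2.6 -2.1  0.8] gf 40.3
  dx 0.000 dy 0.008 dz 0.019 az -0.001 -> [0.511 0.308 0.179] 1.437
```

```bash

python3 -m jog '[{"dx":0,"dy":0.004,"dz":0.01,"ax":0,"ay":0,"az":0,"grip":-1},{"dx":0,"dy":0.004,"dz":0.018,"ax":0,"ay":0,"az":0,"grip":-1},{"dx":0,"dy":0.004,"dz":0.018,"ax":0,"ay":0,"az":0,"grip":-1}]'
python3 -m jog '[{"dx":0,"dy":0,"dz":0.006,"ax":0,"ay":0,"az":0,"grip":-1},{"dx":0,"dy":0,"dz":0.01,"ax":0,"ay":0,"az":0,"grip":-1},{"dx":0,"dy":0,"dz":0.01,"ax":0,"ay":0,"az":0,"grip":-1}]'
```

```text
clock: 16.07
position: [0.511, 0.3084, 0.179]
ee_rot: [0.001, 0.753, 0.658, 0.001]
contact_force: [3.3, -3.4, 2.5]
width: 0.0098
gripper_force: 40.5
clock: 16.32
position: [0.5114, 0.3082, 0.1779]
ee_rot: [0.002, 0.753, 0.658, 0.002]
contact_force: [1.9, -3.7, 7.9]
width: 0.0093
gripper_force: 41.7
```

```bash

python3 -m jog '[{"dx":0,"dy":0,"dz":0,"ax":0,"ay":0,"az":0,"grip":-0.4},{"dx":0,"dy":0,"dz":0,"ax":0,"ay":0,"az":0,"grip":-0.1},{"dx":0,"dy":0,"dz":0,"ax":0,"ay":0,"az":0,"grip":0},{"dx":0,"dy":0,"dz":0,"ax":0,"ay":0,"az":0,"grip":0},{"dx":0,"dy":0,"dz":0,"ax":0,"ay":0,"az":0,"grip":0}]'
python3 -m jog '[{"dx":0,"dy":0,"dz":-0.05,"ax":0,"ay":0,"az":0,"grip":0},{"dx":0,"dy":0,"dz":-0.15,"ax":0,"ay":0,"az":0,"grip":0},{"dx":0,"dy":0,"dz":-0.3,"ax":0,"ay":0,"az":0,"grip":0},{"dx":0,"dy":0,"dz":-0.44,"ax":0,"ay":0,"az":0,"grip":0},{"dx":0,"dy":0,"dz":-0.44,"ax":0,"ay":0,"az":0,"grip":0}]'
python3 plan.py .36 .29 .28 1.437 .33 0 .25 1.7 .44 -.25 .25 1.985
python3 - <<'E'
from h import *
d=snap('scene','s8.png');e=snap('top','t8.png')
b=cv2.resize(d['img'][150:238,110:210],(400,350),interpolation=2);a=cv2.resize(e['img'][135:235,300:400],(350,350),interpolation=2)
cv2.imwrite('pics/v8.png',cv2.hconcat([a,b])[:,:,::-1])
x=cv2.imread('pics/top0.png').astype(int);y=cv2.imread('pics/t8.png').astype(int)
print('white changed px',(np.abs(x-y)[160:195,335:375].max(2)>40).sum())
E
```

```text
clock: 16.73
position: [0.5089, 0.3089, 0.1755]
ee_rot: [-0.001, 0.753, 0.658, -0.001]
contact_force: [0.2, 0.8, 0.3]
width: 0.0425
gripper_force: 0.0
clock: 17.15
position: [0.5126, 0.3105, 0.2936]
ee_rot: [0.002, 0.753, 0.658, 0.007]
contact_force: [0.4, -0.7, 1.3]
width: 0.0429
gripper_force: 0.0
now [0.5114 0.3099 0.2904] psi 1.435 t 17.2 w 0.0425 F [ 0.6  0.  -0.4] gf 0.0
  dx -0.161 dy -0.589 dz 0.041 az -0.001 -> [0.36 0.29 0.28] 1.437
  dx -0.583 dy 0.018 dz 0.060 az -0.084 -> [0.345 0.145 0.265] 1.568
  dx -0.580 dy -0.059 dz 0.060 az -0.084 -> [0.33 0.   0.25] 1.7
  dx -0.524 dy 0.154 dz -0.000 az -0.091 -> [ 0.385 -0.125  0.25 ] 1.842
  dx -0.541 dy 0.078 dz -0.000 az -0.091 -> [ 0.44 -0.25  0.25] 1.985
white changed px 12
```

View pics/v8.png

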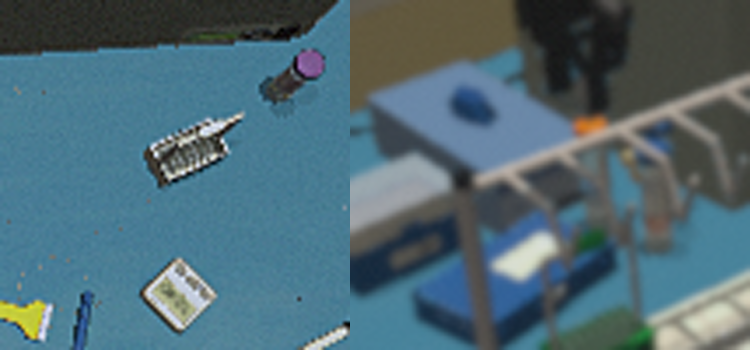

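Green hangs on hook 3, with the sleeve at (590,240) between the wires. White is unmoved, its handle end still at the same pixel. Going to white.

```bash

python3 -m jog '[{"dx":-0.161,"dy":-0.589,"dz":0.041,"ax":0,"ay":0,"az":0,"grip":0},{"dx":-0.161,"dy":-0.589,"dz":0.041,"ax":0,"ay":0,"az":0,"grip":0},{"dx":-0.161,"dy":-0.589,"dz":0.041,"ax":0,"ay":0,"az":0,"grip":0},{"dx":-0.161,"dy":-0.589,"dz":0.041,"ax":0,"ay":0,"az":0,"grip":0},{"dx":-0.161,"dy":-0.589,"dz":0.041,"ax":0,"ay":0,"az":0,"grip":0}]'
python3 -m jog '[{"dx":-0.583,"dy":0.018,"dz":0.06,"ax":0,"ay":0,"az":-0.084,"grip":1},{"dx":-0.583,"dy":0.018,"dz":0.06,"ax":0,"ay":0,"az":-0.084,"grip":1},{"dx":-0.583,"dy":0.018,"dz":0.06,"ax":0,"ay":0,"az":-0.084,"grip":1},{"dx":-0.583,"dy":0.018,"dz":0.06,"ax":0,"ay":0,"az":-0.084,"grip":1},{"dx":-0.583,"dy":0.018,"dz":0.06,"ax":0,"ay":0,"az":-0.084,"grip":1}]'
python3 -m jog '[{"dx":-0.58,"dy":-0.059,"dz":0.06,"ax":0,"ay":0,"az":-0.084,"grip":1},{"dx":-0.58,"dy":-0.059,"dz":0.06,"ax":0,"ay":0,"az":-0.084,"grip":1},{"dx":-0.58,"dy":-0.059,"dz":0.06,"ax":0,"ay":0,"az":-0.084,"grip":1},{"dx":-0.58,"dy":-0.059,"dz":0.06,"ax":0,"ay":0,"az":-0.084,"grip":1},{"dx":-0.58,"dy":-0.059,"dz":0.06,"ax":0,"ay":0,"az":-0.084,"grip":1}]'
python3 plan.py .44 -.25 .25 1.986 .529 -.386 .22 1.986
python3 - <<'E'
from h import *
e=snap('top','t9.png')
x=cv2.imread('pics/t8.png').astype(int);y=cv2.imread('pics/t9.png').astype(int)
print('white changed px',(np.abs(x-y)[160:195,335:375].max(2)>40).sum())
E
```

```text
clock: 17.72
position: [0.3508, 0.2868, 0.2738]
ee_rot: [-0.002, 0.753, 0.658, -0.004]
contact_force: [-0.2, -0.6, -0.7]
width: 0.0427
gripper_force: 0.0
clock: 18.13
position: [0.3411, 0.1396, 0.2588]
ee_rot: [-0.0, 0.71, 0.704, -0.003]
contact_force: [0.4, -0.0, 0.0]
width: 0.0854
gripper_force: 0.0
clock: 18.55
position: [0.327, -0.0057, 0.2443]
ee_rot: [-0.0, 0.663, 0.748, -0.002]
contact_force: [0.7, 0.9, 0.9]
width: 0.0855
gripper_force: 0.0
now [ 0.3275 -0.0031  0.2447] psi 1.692 t 18.6 w 0.0853 F [ 0.6  1.1 -0.1] gf 0.0
  dx -0.517 dy 0.163 dz -0.011 az -0.093 -> [ 0.384 -0.127  0.247] 1.839
  dx -0.536 dy 0.086 dz -0.011 az -0.093 -> [ 0.44 -0.25  0.25] 1.986
  dx -0.641 dy 0.106 dz 0.120 az -0.000 -> [ 0.529 -0.386  0.22 ] 1.986
white changed px 0
```

```bash

python3 -m jog '[{"dx":-0.517,"dy":0.163,"dz":-0.011,"ax":0,"ay":0,"az":-0.093,"grip":1},{"dx":-0.517,"dy":0.163,"dz":-0.011,"ax":0,"ay":0,"az":-0.093,"grip":1},{"dx":-0.517,"dy":0.163,"dz":-0.011,"ax":0,"ay":0,"az":-0.093,"grip":1},{"dx":-0.517,"dy":0.163,"dz":-0.011,"ax":0,"ay":0,"az":-0.093,"grip":1},{"dx":-0.517,"dy":0.163,"dz":-0.011,"ax":0,"ay":0,"az":-0.093,"grip":1}]'
python3 -m jog '[{"dx":-0.536,"dy":0.086,"dz":-0.011,"ax":0,"ay":0,"az":-0.093,"grip":1},{"dx":-0.536,"dy":0.086,"dz":-0.011,"ax":0,"ay":0,"az":-0.093,"grip":1},{"dx":-0.536,"dy":0.086,"dz":-0.011,"ax":0,"ay":0,"az":-0.093,"grip":1},{"dx":-0.536,"dy":0.086,"dz":-0.011,"ax":0,"ay":0,"az":-0.093,"grip":1},{"dx":-0.536,"dy":0.086,"dz":-0.011,"ax":0,"ay":0,"az":-0.093,"grip":1}]'
python3 - <<'E'
from h import *
e=snap('top','t10.png')
x=cv2.imread('pics/t8.png').astype(int);y=cv2.imread('pics/t10.png').astype(int)
print('changed px',(np.abs(x-y)[160:195,335:375].max(2)>40).sum())
E
python3 plan.py .529 -.386 .2 1.986
```

```text
clock: 19.07
position: [0.3878, -0.1261, 0.2479]
ee_rot: [0.0, 0.604, 0.797, -0.0]
contact_force: [-0.9, 0.2, -0.4]
width: 0.0854
gripper_force: 0.0
clock: 19.48
position: [0.4439, -0.2477, 0.2502]
ee_rot: [-0.001, 0.544, 0.839, 0.0]
contact_force: [-1.5, 1.2, -0.4]
width: 0.0853
gripper_force: 0.0
changed px 1072
now [ 0.4419 -0.2449  0.2505] psi 1.993 t 19.58 w 0.0851 F [-0.2 -0.1  0.8] gf 0.0
  dx -0.658 dy 0.087 dz 0.202 az 0.004 -> [ 0.529 -0.386  0.2  ] 1.986
```

```bash

python3 -m jog '[{"dx":-0.658,"dy":0.087,"dz":0.202,"ax":0,"ay":0,"az":0.004,"grip":1},{"dx":-0.658,"dy":0.087,"dz":0.202,"ax":0,"ay":0,"az":0.004,"grip":1},{"dx":-0.658,"dy":0.087,"dz":0.202,"ax":0,"ay":0,"az":0.004,"grip":1},{"dx":-0.658,"dy":0.087,"dz":0.202,"ax":0,"ay":0,"az":0.004,"grip":1},{"dx":-0.658,"dy":0.087,"dz":0.202,"ax":0,"ay":0,"az":0.004,"grip":1}]'
python3 plan.py .529 -.386 .107 1.986
python3 - <<'E'
from h import *
e=snap('top','t11.png');d=snap('scene','s11.png')
a=cv2.resize(e['img'][135:235,300:400],(400,400),interpolation=2);b=cv2.resize(d['img'][120:220,250:350],(400,400),interpolation=2)
cv2.imwrite('pics/v11.png',cv2.hconcat([a,b])[:,:,::-1])
E
```

```text
clock: 20.0
position: [0.5311, -0.3904, 0.1973]
ee_rot: [-0.001, 0.546, 0.838, -0.0]
contact_force: [0.6, -0.4, -0.1]
width: 0.0853
gripper_force: 0.0
now [ 0.5301 -0.3889  0.1977] psi 1.985 t 20.05 w 0.0853 F [ 1.2 -0.7 -0.6] gf 0.0
  dx 0.012 dy 0.001 dz 0.363 az -0.000 -> [ 0.529 -0.386  0.107] 1.986
```

View pics/v11.png

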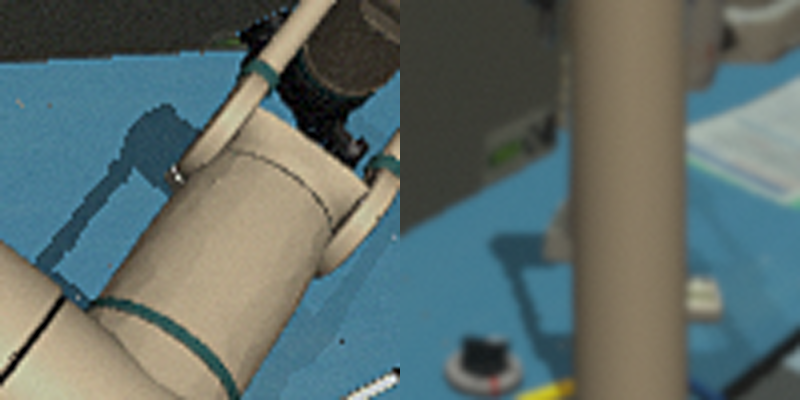

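Mostly hidden by the arm. The visible corner of the white box, at top (178,172) and scene (548,235), maps to the same pixels as before, so it hasn't moved. Descend and grip.

```bash

python3 -m jog '[{"dx":0.012,"dy":0,"dz":0.09,"ax":0,"ay":0,"az":0,"grip":1},{"dx":0.012,"dy":0,"dz":0.18,"ax":0,"ay":0,"az":0,"grip":1},{"dx":0.012,"dy":0,"dz":0.27,"ax":0,"ay":0,"az":0,"grip":1},{"dx":0.012,"dy":0,"dz":0.363,"ax":0,"ay":0,"az":0,"grip":1},{"dx":0.012,"dy":0,"dz":0.363,"ax":0,"ay":0,"az":0,"grip":1}]'
python3 plan.py .529 -.386 .107 1.986
```

```text
clock: 20.57
position: [0.5245, -0.3807, 0.1072]
ee_rot: [-0.004, 0.546, 0.838, 0.001]
contact_force: [-1.0, 1.5, -0.3]
width: 0.0856
gripper_force: 0.0
now [ 0.5257 -0.3821  0.1095] psi 1.987 t 20.62 w 0.0854 F [0.6 0.3 0.8] gf 0.0
  dx -0.020 dy 0.006 dz 0.010 az 0.000 -> [ 0.529 -0.386  0.107] 1.986
```

```bash

python3 -m jog '[{"dx":-0.01,"dy":0.004,"dz":0.008,"ax":0,"ay":0,"az":0,"grip":1},{"dx":-0.01,"dy":0.004,"dz":0.008,"ax":0,"ay":0,"az":0,"grip":0.4},{"dx":-0.01,"dy":0.004,"dz":0.008,"ax":0,"ay":0,"az":0,"grip":-1},{"dx":-0.01,"dy":0.004,"dz":0.008,"ax":0,"ay":0,"az":0,"grip":-1},{"dx":-0.01,"dy":0.004,"dz":0.008,"ax":0,"ay":0,"az":0,"grip":-1}]' 40
python3 -m jog '[{"dx":0,"dy":0,"dz":0,"ax":0,"ay":0,"az":0,"grip":-1},{"dx":0,"dy":0,"dz":0,"ax":0,"ay":0,"az":0,"grip":-1},{"dx":0,"dy":0,"dz":0,"ax":0,"ay":0,"az":0,"grip":-1},{"dx":0,"dy":0,"dz":0,"ax":0,"ay":0,"az":0,"grip":-1},{"dx":0,"dy":0,"dz":0,"ax":0,"ay":0,"az":0,"grip":-1}]' 
python3 -m jog '[{"dx":0,"dy":0,"dz":-0.05,"ax":0,"ay":0,"az":0,"grip":-1},{"dx":0,"dy":0,"dz":-0.2,"ax":0,"ay":0,"az":0,"grip":-1},{"dx":0,"dy":0,"dz":-0.35,"ax":0,"ay":0,"az":0,"grip":-1},{"dx":0,"dy":0,"dz":-0.5,"ax":0,"ay":0,"az":0,"grip":-1},{"dx":0,"dy":0,"dz":-0.64,"ax":0,"ay":0,"az":0,"grip":-1}]' 
python3 plan.py .38 -.15 .27 1.65 .395 .112 .236 1.437
```

```text
clock: 21.03
position: [0.5298, -0.3881, 0.1092]
ee_rot: [0.001, 0.547, 0.837, -0.0]
contact_force: [0.5, 0.1, -0.3]
width: 0.0387
gripper_force: 0.0
clock: 21.45
position: [0.5297, -0.3878, 0.1084]
ee_rot: [0.0, 0.547, 0.837, 0.0]
contact_force: [0.6, 1.1, 2.5]
width: 0.0092
gripper_force: 39.0
clock: 21.87
position: [0.529, -0.3877, 0.2693]
ee_rot: [-0.0, 0.547, 0.837, -0.0]
contact_force: [0.2, -0.9, -0.9]
width: 0.0091
gripper_force: 39.1
now [ 0.5316 -0.3901  0.2777] psi 1.985 t 21.92 w 0.0094 F [ 1.9 -1.6  4.1] gf 39.3
  dx 0.562 dy -0.084 dz 0.015 az 0.107 -> [ 0.456 -0.27   0.274] 1.817
  dx 0.540 dy -0.177 dz 0.015 az 0.107 -> [ 0.38 -0.15  0.27] 1.65
  dx 0.520 dy 0.071 dz 0.068 az 0.068 -> [ 0.388 -0.019  0.253] 1.543
  dx 0.525 dy 0.016 dz 0.068 az 0.068 -> [0.395 0.112 0.236] 1.437
```

```bash

python3 -m jog '[{"dx":0.562,"dy":-0.084,"dz":0.015,"ax":0,"ay":0,"az":0.107,"grip":-1},{"dx":0.562,"dy":-0.084,"dz":0.015,"ax":0,"ay":0,"az":0.107,"grip":-1},{"dx":0.562,"dy":-0.084,"dz":0.015,"ax":0,"ay":0,"az":0.107,"grip":-1},{"dx":0.562,"dy":-0.084,"dz":0.015,"ax":0,"ay":0,"az":0.107,"grip":-1},{"dx":0.562,"dy":-0.084,"dz":0.015,"ax":0,"ay":0,"az":0.107,"grip":-1}]'
python3 -m jog '[{"dx":0.54,"dy":-0.177,"dz":0.015,"ax":0,"ay":0,"az":0.107,"grip":-1},{"dx":0.54,"dy":-0.177,"dz":0.015,"ax":0,"ay":0,"az":0.107,"grip":-1},{"dx":0.54,"dy":-0.177,"dz":0.015,"ax":0,"ay":0,"az":0.107,"grip":-1},{"dx":0.54,"dy":-0.177,"dz":0.015,"ax":0,"ay":0,"az":0.107,"grip":-1},{"dx":0.54,"dy":-0.177,"dz":0.015,"ax":0,"ay":0,"az":0.107,"grip":-1}]'
python3 -m jog '[{"dx":0.52,"dy":0.071,"dz":0.068,"ax":0,"ay":0,"az":0.068,"grip":-1},{"dx":0.52,"dy":0.071,"dz":0.068,"ax":0,"ay":0,"az":0.068,"grip":-1},{"dx":0.52,"dy":0.071,"dz":0.068,"ax":0,"ay":0,"az":0.068,"grip":-1},{"dx":0.52,"dy":0.071,"dz":0.068,"ax":0,"ay":0,"az":0.068,"grip":-1},{"dx":0.52,"dy":0.071,"dz":0.068,"ax":0,"ay":0,"az":0.068,"grip":-1}]'
python3 plan.py .395 .111 .237 1.437
```

```text
clock: 22.33
position: [0.4503, -0.2632, 0.264]
ee_rot: [-0.002, 0.614, 0.789, 0.0]
contact_force: [-0.4, 0.7, -2.2]
width: 0.0087
gripper_force: 41.2
clock: 22.75
position: [0.3751, -0.1444, 0.2602]
ee_rot: [-0.001, 0.678, 0.735, -0.0]
contact_force: [0.5, 0.6, -1.3]
width: 0.0084
gripper_force: 46.0
clock: 23.17
position: [0.3861, -0.0145, 0.243]
ee_rot: [-0.0, 0.716, 0.698, 0.0]
contact_force: [-0.4, -0.7, -2.4]
width: 0.0088
gripper_force: 45.7
now [ 0.3865 -0.0164  0.2433] psi 1.545 t 23.22 w 0.0089 F [-0.1 -0.8 -0.4] gf 45.6
  dx 0.510 dy 0.021 dz 0.025 az 0.069 -> [0.395 0.111 0.237] 1.437
```

```bash

python3 -m jog '[{"dx":0.51,"dy":0.021,"dz":0.025,"ax":0,"ay":0,"az":0.069,"grip":-1},{"dx":0.51,"dy":0.021,"dz":0.025,"ax":0,"ay":0,"az":0.069,"grip":-1},{"dx":0.51,"dy":0.021,"dz":0.025,"ax":0,"ay":0,"az":0.069,"grip":-1},{"dx":0.51,"dy":0.021,"dz":0.025,"ax":0,"ay":0,"az":0.069,"grip":-1},{"dx":0.51,"dy":0.021,"dz":0.025,"ax":0,"ay":0,"az":0.069,"grip":-1}]'
python3 plan.py .4847 .1001 .237 1.437
python3 - <<'E'
from h import *
e=snap('top','t12.png');d=snap('scene','s12.png')
s=manip.get_state();q=s['ee_rot'];yaw=2*np.arctan2(q[2],q[1])-np.pi/2
c=np.array(s['position'])+[0,0,.017];Y=np.array([-np.sin(yaw),np.cos(yaw),0]);X=np.array([Y[1],-Y[0],0])
S=lambda p:((proj(d,p)-[170,130])*4+[400,0]).round(0);T=lambda p:((proj(e,p)-[185,145])*4).round(0)
for o in(-.006,0,.006): print(o,S(c+Y*(.036+o)),S(c+Y*(-.036+o)),'top',[T(c+Y*(a+o)+X*b-[0,0,.089]) for a,b in((.04,.023),(-.04,.023),(-.04,-.023))])
a=cv2.resize(e['img'][145:245,185:285],(400,400),interpolation=2);b=cv2.resize(d['img'][130:230,170:270],(400,400),interpolation=2)
cv2.imwrite('pics/v12.png',cv2.hconcat([a,b])[:,:,::-1])
E
```

```text
clock: 23.63
position: [0.3959, 0.1118, 0.2372]
ee_rot: [0.0, 0.753, 0.658, 0.0]
contact_force: [0.1, -0.3, -1.8]
width: 0.0086
gripper_force: 45.7
now [0.3956 0.11   0.2372] psi 1.435 t 23.68 w 0.0086 F [ 0.   0.1 -3.1] gf 45.5
  dx 0.009 dy 0.358 dz 0.001 az -0.001 -> [0.485 0.1   0.237] 1.437
-0.006 [660. 222.] [730. 193.] top [array([150., 246.]), array([238., 253.]), array([234., 303.])]
0 [654. 224.] [724. 195.] top [array([144., 246.]), array([232., 253.]), array([227., 303.])]
0.006 [648. 227.] [718. 198.] top [array([137., 245.]), array([225., 252.]), array([221., 302.])]
```

View pics/v12.png

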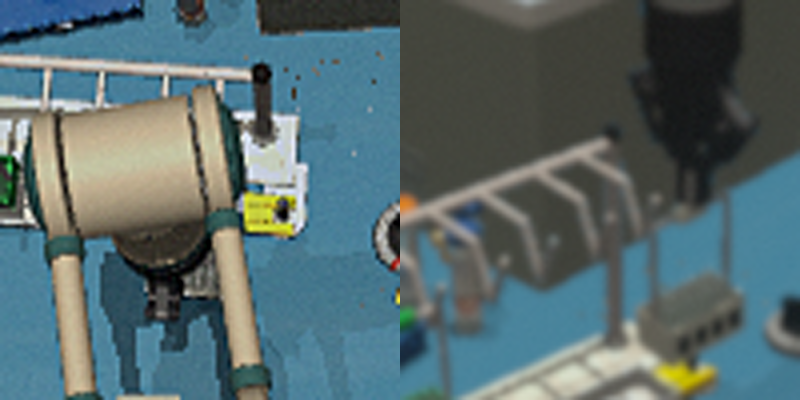

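White hangs straight. Its uprights at (653,·) and (726,·) match zero offset. The dial and green basket look fine. Moving in over hook 1.

```bash

python3 -m jog '[{"dx":0.004,"dy":0.08,"dz":0,"ax":0,"ay":0,"az":0,"grip":-1},{"dx":0.006,"dy":0.16,"dz":0,"ax":0,"ay":0,"az":0,"grip":-1},{"dx":0.008,"dy":0.24,"dz":0,"ax":0,"ay":0,"az":0,"grip":-1},{"dx":0.009,"dy":0.32,"dz":0,"ax":0,"ay":0,"az":0,"grip":-1},{"dx":0.009,"dy":0.358,"dz":0,"ax":0,"ay":0,"az":0,"grip":-1}]'
python3 plan.py .4847 .1001 .179 1.437
```

```text
clock: 24.2
position: [0.4864, 0.098, 0.2373]
ee_rot: [0.001, 0.755, 0.656, 0.0]
contact_force: [0.4, 0.6, -1.7]
width: 0.0088
gripper_force: 45.2
now [0.4873 0.0981 0.2371] psi 1.43 t 24.25 w 0.0084 F [ 1.8  0.1 -1. ] gf 45.1
  dx 0.007 dy -0.011 dz 0.232 az -0.004 -> [0.485 0.1   0.179] 1.437
```

```bash

python3 -m jog '[{"dx":0.007,"dy":-0.008,"dz":0.05,"ax":0,"ay":0,"az":-0.003,"grip":-1},{"dx":0.007,"dy":-0.008,"dz":0.1,"ax":0,"ay":0,"az":-0.003,"grip":-1},{"dx":0.007,"dy":-0.008,"dz":0.15,"ax":0,"ay":0,"az":-0.003,"grip":-1},{"dx":0.007,"dy":-0.008,"dz":0.19,"ax":0,"ay":0,"az":-0.003,"grip":-1},{"dx":0.007,"dy":-0.008,"dz":0.21,"ax":0,"ay":0,"az":-0.003,"grip":-1}]'
python3 plan.py .4847 .1001 .178 1.437
```

```text
clock: 24.67
position: [0.4822, 0.1018, 0.1846]
ee_rot: [0.001, 0.753, 0.658, 0.001]
contact_force: [2.4, 0.3, 2.0]
width: 0.0086
gripper_force: 46.8
now [0.4824 0.1019 0.1842] psi 1.437 t 24.72 w 0.009 F [ 2.7 -0.2 -1.5] gf 45.9
  dx -0.006 dy 0.010 dz 0.025 az 0.000 -> [0.485 0.1   0.178] 1.437
```

```bash

python3 -m jog '[{"dx":-0.004,"dy":0.004,"dz":0.01,"ax":0,"ay":0,"az":0,"grip":-1},{"dx":-0.004,"dy":0.006,"dz":0.02,"ax":0,"ay":0,"az":0,"grip":-1},{"dx":-0.004,"dy":0.006,"dz":0.025,"ax":0,"ay":0,"az":0,"grip":-1}]'
python3 -m jog '[{"dx":0,"dy":0,"dz":0.004,"ax":0,"ay":0,"az":0,"grip":-1},{"dx":0,"dy":0,"dz":0.006,"ax":0,"ay":0,"az":0,"grip":-1},{"dx":0,"dy":0,"dz":0.006,"ax":0,"ay":0,"az":0,"grip":-1}]'
```

```text
clock: 24.97
position: [0.4844, 0.1014, 0.1795]
ee_rot: [0.001, 0.752, 0.659, 0.001]
contact_force: [3.4, -0.8, 4.5]
width: 0.0086
gripper_force: 46.9
clock: 25.22
position: [0.4847, 0.1013, 0.1787]
ee_rot: [0.002, 0.752, 0.659, 0.002]
contact_force: [3.3, -0.7, 4.9]
width: 0.0088
gripper_force: 47.5
```

```bash

python3 -m jog '[{"dx":0,"dy":0,"dz":0.004,"ax":0,"ay":0,"az":0,"grip":-0.4},{"dx":0,"dy":0,"dz":0.004,"ax":0,"ay":0,"az":0,"grip":-0.1},{"dx":0,"dy":0,"dz":0.004,"ax":0,"ay":0,"az":0,"grip":0},{"dx":0,"dy":0,"dz":0.004,"ax":0,"ay":0,"az":0,"grip":0},{"dx":0,"dy":0,"dz":0.004,"ax":0,"ay":0,"az":0,"grip":0}]'
python3 -m jog '[{"dx":0,"dy":0,"dz":-0.05,"ax":0,"ay":0,"az":0,"grip":0},{"dx":0,"dy":0,"dz":-0.15,"ax":0,"ay":0,"az":0,"grip":0},{"dx":0,"dy":0,"dz":-0.3,"ax":0,"ay":0,"az":0,"grip":0},{"dx":0,"dy":0,"dz":-0.44,"ax":0,"ay":0,"az":0,"grip":0},{"dx":0,"dy":0,"dz":-0.44,"ax":0,"ay":0,"az":0,"grip":0}]'
python3 plan.py .33 .1 .28 1.437
```

```text
clock: 25.63
position: [0.4822, 0.1017, 0.1757]
ee_rot: [-0.001, 0.752, 0.659, -0.001]
contact_force: [0.5, 0.1, -1.2]
width: 0.0426
gripper_force: 0.0
clock: 26.05
position: [0.4865, 0.102, 0.2929]
ee_rot: [0.004, 0.752, 0.659, 0.005]
contact_force: [0.8, 0.4, 1.8]
width: 0.0425
gripper_force: 0.0
now [0.485  0.1019 0.2898] psi 1.439 t 26.1 w 0.043 F [ 1.   0.1 -0.7] gf 0.0
  dx -0.089 dy -0.614 dz 0.039 az 0.001 -> [0.33 0.1  0.28] 1.437
```

Picture views are used up, so I'll measure the rest by code. Backing off, then locating the dial numerically.

```bash

python3 -m jog '[{"dx":-0.089,"dy":-0.614,"dz":0.04,"ax":0,"ay":0,"az":0,"grip":0},{"dx":-0.089,"dy":-0.614,"dz":0.04,"ax":0,"ay":0,"az":0,"grip":0},{"dx":-0.089,"dy":-0.614,"dz":0.04,"ax":0,"ay":0,"az":0,"grip":0},{"dx":-0.089,"dy":-0.614,"dz":0.04,"ax":0,"ay":0,"az":0,"grip":0},{"dx":-0.089,"dy":-0.614,"dz":0.04,"ax":0,"ay":0,"az":0,"grip":0}]'
cat > dial.py <<'E'
from h import *
c0=np.array([.443,-.11])
for n in('top','scene'):
    d=snap(n,'dial_%s.png'%n)
    # rectify at the plate height, 0.25 mm per pixel, 100 mm square, row: x down-, col: y
    W=np.array(d['world_to_cam']);K=np.array(d['mtx'])
    def rect(z,N=400,s=.00025):
        i,j=np.mgrid[:N,:N];P=np.stack([c0[0]+(N/2-i)*s,c0[1]+(N/2-j)*s,np.full(i.shape,z)],-1)
        q=(P@W[:3,:3].T+W[:3,3])@K.T;q=(q[...,:2]/q[...,2:]).astype(np.float32)
        return cv2.remap(d['img'],q[...,0],q[...,1],cv2.INTER_CUBIC),P
    im,P=rect(.014);h=cv2.cvtColor(im,cv2.COLOR_RGB2HSV);I=im.astype(int)
    rr=np.hypot(P[...,0]-c0[0],P[...,1]-c0[1])
    red=I[...,0]-np.maximum(I[...,1],I[...,2]);red=np.where((red>25)&(rr<.045),red,0)
    ri=(P[...,:2]*red[...,None]).sum((0,1))/red.sum()
    m=((h[...,1]<70)&(h[...,2]>90)&(rr<.05)).astype(np.uint8);m=cv2.morphologyEx(m,cv2.MORPH_OPEN,np.ones((5,5)))
    k=max(cv2.findContours(m,0,1)[0],key=len);ce,ax,_=cv2.fitEllipse(cv2.convexHull(k))
    c=np.array([c0[0]+(200-ce[1])*.00025,c0[1]+(200-ce[0])*.00025])
    im4,P4=rect(.044);v=im4.min(2).astype(float);r4=np.hypot(*(P4[...,:2]-c).transpose(2,0,1))
    w=np.where(r4<.022,np.clip(v-110,0,None),0);wm=(P4[...,:2]*w[...,None]).sum((0,1))/w.sum() if w.sum() else np.nan*c
    a=lambda p:np.arctan2(p[1]-c[1],p[0]-c[0])
    print(n,'red',ri.round(4),'centre',c.round(4),'size mm',(np.array(ax)*.25).round(1),'idx r',np.linalg.norm(ri-c).round(4),'idx ang',a(ri).round(3),'mark',wm.round(4),'ang',a(wm).round(3),'mark px',(w>0).sum())
E
python3 dial.py; python3 plan.py
```

```text
clock: 26.52
position: [0.3201, 0.0997, 0.2743]
ee_rot: [-0.002, 0.752, 0.659, -0.003]
contact_force: [-0.1, -0.5, -0.5]
width: 0.0429
gripper_force: 0.0
top red [ 0.4174 -0.0922] centre [ 0.4435 -0.1101] size mm [74.7 76.4] idx r 0.0316 idx ang 2.539 mark [ 0.4398 -0.1186] ang -1.98 mark px 1675
scene red [ 0.4175 -0.096 ] centre [ 0.4463 -0.094 ] size mm [45.6 80.6] idx r 0.0288 idx ang -3.072 mark [ 0.4482 -0.0737] ang 1.476 mark px 370
now [0.3278 0.0998 0.2757] psi 1.439 t 26.67 w 0.0428 F [0.2 0.  0. ] gf 0.0
```

```bash
python3 - <<'E'
from h import *
d=snap('top');f=lambda x,y:ray(d,270+x/4-.4,135+y/4-.4,.044)[:2]
A,B=f(72,268),f(88,285);print(A,B,np.arctan2(*(B-A)[::-1]))
im=d['img'];u=proj(d,(.4435,-.1101,.044));print('axis px',u)
x0,y0=int(u[0])-9,int(u[1])-8
print(x0,y0);print(im[y0:y0+18,x0:x0+20].min(2))
E
```

```text
[ 0.44696216 -0.10902373] [ 0.42900028 -0.12342311] -2.4658386114142847
axis px [287.94119894 202.44410097]
278 194
[[ 77  76  70  70  72  72  67  60  72  73  69  70  69  72  69  70  74  76
   70  71]
 [ 70  70  77  68  69  89  77  85 119 113 100  93  92  88  65  72  74  74
   69  75]
 [ 73  76  68  72  66 128 153 167 160 179 160 151 161 149  86  69  65  67
   74  73]
 [ 75  72  67  90 123 133 179 156 151 153 153 147 145 177 166 105  80  72
   75  71]
 [ 76  66  81 143 159 157  62   7   8   8  24  25  75 171 152 161 127  61
   66  72]
 [ 73  64 117 152 162 109  23  28  29  17  23  33  23  23 102 153 164  82
   61  75]
 [ 63  61 170 119 112   4   0  32  45  26   8  25  31  25  46 154 157 132
   50  75]
 [ 49  89 162 171  36  30  11   7  42  44  17  15  28  28  19  63 160 171
   89  68]
 [ 34 139 166 164  30  31  21   0   8  44  45  56  28  34  27  20 161 157
  111  65]
 [ 43 154 182 120  30  28  35  12   8  13  89 142  60  28  27  16 169 167
  111  68]
 [ 54 186 179 129  31  34  40  41  12   3  14 114 139  59  22  17 165 191
  140  69]
 [ 48 134 159 167  37  25  28  36  44   2   0  16 110 146  28  13 169 160
   99  64]
 [ 27 100 162 174  64  28  32  39  37  49   7   0  11 172  66  51 168 166
   69  65]
 [ 62 104 173 182 129  41  22  36  37  36  42  19   0   8  13 114 185 168
   84  75]
 [ 74  38 128 163 169 106  26  20  26  36  30  23  19  44 104 152 180 126
   54  70]
 [ 75  31 122 159 166 168  43  67  72  40  49  72  98 127 170 162 132  83
   64  69]
 [ 73  71  20  92 165  47  55 175 175 121 129 170 170  77 161 159  79  59
   69  74]
 [ 82  77  73  37  54  12 137 162 155 189 156 161 152 175 128  69  35  76
   71  73]]
```

```bash
python3 plan.py .34 -.1 .25 .9 .4435 -.1101 .1 .676 .4435 -.1101 .025 .676
```

```text
now [0.3288 0.0998 0.2758] psi 1.438 t 26.77 w 0.0428 F [-0.2 -1.3  0.7] gf 0.0
  dx -0.393 dy 0.075 dz 0.052 az 0.171 -> [ 0.334 -0.     0.263] 1.169
  dx -0.359 dy 0.177 dz 0.052 az 0.171 -> [ 0.34 -0.1   0.25] 0.9
  dx 0.226 dy 0.349 dz 0.600 az 0.143 -> [ 0.444 -0.11   0.1  ] 0.676
  dx 0.000 dy 0.000 dz 0.300 az -0.000 -> [ 0.444 -0.11   0.025] 0.676
```

```bash

python3 -m jog '[{"dx":-0.393,"dy":0.075,"dz":0.052,"ax":0,"ay":0,"az":0.171,"grip":0},{"dx":-0.393,"dy":0.075,"dz":0.052,"ax":0,"ay":0,"az":0.171,"grip":0},{"dx":-0.393,"dy":0.075,"dz":0.052,"ax":0,"ay":0,"az":0.171,"grip":0},{"dx":-0.393,"dy":0.075,"dz":0.052,"ax":0,"ay":0,"az":0.171,"grip":0},{"dx":-0.393,"dy":0.075,"dz":0.052,"ax":0,"ay":0,"az":0.171,"grip":0}]'
python3 -m jog '[{"dx":-0.359,"dy":0.177,"dz":0.052,"ax":0,"ay":0,"az":0.171,"grip":0},{"dx":-0.359,"dy":0.177,"dz":0.052,"ax":0,"ay":0,"az":0.171,"grip":0},{"dx":-0.359,"dy":0.177,"dz":0.052,"ax":0,"ay":0,"az":0.171,"grip":0},{"dx":-0.359,"dy":0.177,"dz":0.052,"ax":0,"ay":0,"az":0.171,"grip":0},{"dx":-0.359,"dy":0.177,"dz":0.052,"ax":0,"ay":0,"az":0.171,"grip":0}]'
python3 -m jog '[{"dx":0.226,"dy":0.349,"dz":0.6,"ax":0,"ay":0,"az":0.143,"grip":0},{"dx":0.226,"dy":0.349,"dz":0.6,"ax":0,"ay":0,"az":0.143,"grip":0},{"dx":0.226,"dy":0.349,"dz":0.6,"ax":0,"ay":0,"az":0.143,"grip":0},{"dx":0.226,"dy":0.349,"dz":0.6,"ax":0,"ay":0,"az":0.143,"grip":0},{"dx":0.226,"dy":0.349,"dz":0.6,"ax":0,"ay":0,"az":0.143,"grip":0}]'
python3 plan.py .4435 -.1101 .06 .676
python3 - <<'E'
from h import *
d=snap('top')
x=cv2.imread('pics/t12.png')[:,:,::-1].astype(int)  # hooks still right? green/white spots
s=snap('scene')
for n,p in dict(greenbox=(.511,.308,.107),whitebox=(.4847,.1001,.107)).items():
    u=proj(s,p).astype(int);print(n,u,s['img'][u[1]-3:u[1]+4,u[0]-3:u[0]+4].mean((0,1)).round())
E
```

```text
clock: 27.18
position: [0.3343, -0.0007, 0.2626]
ee_rot: [-0.001, 0.835, 0.551, -0.0]
contact_force: [-0.4, 0.5, -0.4]
width: 0.0429
gripper_force: 0.0
clock: 27.6
position: [0.3397, -0.0995, 0.2498]
ee_rot: [-0.001, 0.9, 0.435, 0.0]
contact_force: [0.0, 0.4, 0.2]
width: 0.0428
gripper_force: 0.0
clock: 28.02
position: [0.4437, -0.1071, 0.0965]
ee_rot: [-0.002, 0.943, 0.333, -0.001]
contact_force: [0.2, -0.3, 0.7]
width: 0.0425
gripper_force: 0.0
now [ 0.4436 -0.107   0.0956] psi 0.68 t 28.07 w 0.0426 F [ 0.9 -0.7 -1.1] gf 0.0
  dx -0.008 dy 0.009 dz 0.142 az 0.002 -> [ 0.444 -0.11   0.06 ] 0.676
greenbox [172 233] [ 76. 117. 124.]
whitebox [224 209] [94. 99. 91.]
```

```bash

python3 -m jog '[{"dx":-0.009,"dy":0.007,"dz":0.1,"ax":0,"ay":0,"az":0,"grip":0},{"dx":-0.009,"dy":0.007,"dz":0.18,"ax":0,"ay":0,"az":0,"grip":0},{"dx":-0.009,"dy":0.007,"dz":0.25,"ax":0,"ay":0,"az":0,"grip":0},{"dx":-0.009,"dy":0.007,"dz":0.28,"ax":0,"ay":0,"az":0,"grip":0},{"dx":-0.009,"dy":0.007,"dz":0.28,"ax":0,"ay":0,"az":0,"grip":0}]'
python3 plan.py .4435 -.1101 .025 .676
python3 - <<'E'
from h import *
s=snap('scene','s13.png');I=s['img'].astype(int);g=(I[...,1]-np.maximum(I[...,0],I[...,2])>25)
n,l,st,ce=cv2.connectedComponentsWithStats(g.astype(np.uint8))
print([(st[i].tolist(),ce[i].round()) for i in range(1,n) if st[i][4]>8])
for p in((.511,.308,.196),(.511,.308,.089)):print(proj(s,p))
E
```

```text
clock: 28.58
position: [0.441, -0.1117, 0.0303]
ee_rot: [-0.0, 0.943, 0.332, -0.0]
contact_force: [-0.5, 0.1, 0.6]
width: 0.0428
gripper_force: 0.0
now [ 0.4419 -0.1121  0.0311] psi 0.677 t 28.63 w 0.0428 F [-0.2 -0.4 -0.4] gf 0.0
  dx 0.010 dy -0.002 dz 0.024 az 0.001 -> [ 0.444 -0.11   0.025] 0.676
[([167, 206, 7, 7, 32], array([170., 209.])), ([161, 231, 26, 21, 157], array([172., 241.]))]
[170.20562108 210.13060977]
[173.10032212 238.15761267]
```

Green's sleeve projects at (170,209), where a basket hung on hook 3 should be (170,210). Now grip the dial.

```bash

python3 -m jog '[{"dx":0.009,"dy":-0.002,"dz":0.02,"ax":0,"ay":0,"az":0,"grip":0},{"dx":0.009,"dy":-0.002,"dz":0.02,"ax":0,"ay":0,"az":0,"grip":-0.3},{"dx":0.009,"dy":-0.002,"dz":0.02,"ax":0,"ay":0,"az":0,"grip":-1},{"dx":0.009,"dy":-0.002,"dz":0.02,"ax":0,"ay":0,"az":0,"grip":-1},{"dx":0.009,"dy":-0.002,"dz":0.02,"ax":0,"ay":0,"az":0,"grip":-1}]' 20
python3 -m jog '[{"dx":0,"dy":0,"dz":0,"ax":0,"ay":0,"az":0,"grip":-1},{"dx":0,"dy":0,"dz":0,"ax":0,"ay":0,"az":0,"grip":-1},{"dx":0,"dy":0,"dz":0,"ax":0,"ay":0,"az":0,"grip":-1}]' 
python3 plan.py
```

```text
clock: 29.1
position: [0.4436, -0.1109, 0.0254]
ee_rot: [0.0, 0.943, 0.332, 0.0]
contact_force: [-0.0, -1.0, -0.4]
width: 0.0001
gripper_force: 0.0
clock: 29.35
position: [0.4434, -0.1108, 0.0251]
ee_rot: [0.0, 0.943, 0.332, -0.0]
contact_force: [0.1, -0.0, -0.4]
width: 0.0002
gripper_force: 0.0
now [ 0.4434 -0.1108  0.0251] psi 0.676 t 29.4 w 0.0003 F [-0.1 -0.  -0.2] gf 0.0
```

The fingers shut on nothing, so the grasp missed. Checking the dial's position in the scene camera's earlier image.

```bash
python3 - <<'E'
from h import *
s=snap('scene','s14.png');t=snap('top','t14.png')
for p in((.4435,-.1101,.014),(.4435,-.1101,.044),(.4174,-.0922,.014)):print('scene',proj(s,p).round(1),'top',proj(t,p).round(1))
a=cv2.imread('pics/s0.png') if 0 else cv2.imread('pics/scene0.png')
print(a[200:222,256:288].min(2))
I=cv2.imread('pics/s4.png').astype(int);r=I[...,2]-np.maximum(I[...,0],I[...,1]);r=np.where(r>30,r,0)[200:225,255:290];y,x=np.nonzero(r);print('red px scene',(x*r[y,x]).sum()/r.sum()+255,(y*r[y,x]).sum()/r.sum()+200)
E
```

```text
scene [270.  211.5] top [287.3 203.7]
scene [270.4 205. ] top [287.9 202.4]
scene [272.5 216.1] top [283.4 210.4]
[[ 72  71  70  69  69  69  68  69  68  69  70  71  72  71  70  71  68  68
   68  67  69  68  68  69  68  58  43  31  28  23  26  22]
 [ 70  70  68  68  68  67  66  68  68  69  70  72  72  71  70  68  68  68
   68  68  68  69  70  70  68  61  49  38  33  30  27  26]
 [ 69  70  68  69  68  67  69  68  70  70  69  68  67  68  69  67  71  72
   71  70  70  70  69  69  69  65  60  56  52  46  39  35]
 [ 69  70  69  68  69  69  70  69  69  67  61  59  60  61  64  71  82  86
   85  81  76  72  69  69  68  69  68  66  63  59  57  49]
 [ 69  70  67  68  74  76  73  69  66  59  50  46  46  50  55  70  89  99
   96  89  82  72  69  68  70  70  70  68  68  66  65  62]
 [ 68  68  68  71  77  81  77  71  65  51  39  35  36  37  43  54  73  81
   78  74  67  64  66  69  69  68  70  70  67  69  68  67]
 [ 68  68  70  71  75  78  76  74  71  54  38  29  25  26  30  37  44  48
   49  49  52  56  66  70  70  70  69  69  69  68  68  71]
 [ 71  68  70  70  70  74  80  85  84  64  39  23  22  
[... 1290 characters left out ...]
68  68  68  65  63  66  75  84  90  91  97  99  98  88  75
   75  85  85  77  71  73  89 105 121 114 105  93  78  67]
 [ 68  69  69  67  69  68  67  65  63  65  68  69  73  76  80  80  73  63
   67  73  68  68  83 107 109 103  91  78  67  53  44  36]
 [ 70  68  70  69  69  70  69  68  66  66  66  65  64  65  65  67  69  71
   69  67  66  73 101 102  80  67  52  43  35  30  29  36]
 [ 68  68  69  68  70  70  69  69  70  69  69  69  68  67  66  66  65  70
   69  67  68  75 101  95  63  43  35  34  39  44  57  71]
 [ 69  69  69  69  71  71  71  72  72  69  71  71  68  70  69  67  69  68
   70  68  69  73  87 106  74  51  47  61  74  85  99  93]]
red px scene 273.13754646840147 215.4275092936803
```

```bash
python3 - <<'E'
import cv2
print(cv2.imread('pics/s14.png')[184:220,254:288].min(2)//10)
print(cv2.imread('pics/s4.png')[198:220,254:288].min(2)//10)
E
```

```text
[[7 7 6 ... 6 6 6]
 [7 7 7 ... 6 7 6]
 [7 7 7 ... 6 6 6]
 ...
 [4 4 4 ... 7 6 5]
 [4 4 4 ... 4 3 2]
 [4 4 4 ... 2 2 3]]
[[ 6  6  5  4  2  2  3  4  6  6  6  7  7  7  7  7  7  7  7  7  7  7  7  7
   7  7  6  6  4  2  2  2  2  2]
 [ 6  6  5  4  2  3  3  5  6  7  6  7  7  7  7  7  7  7  7  7  7  7  7  7
   7  7  6  6  4  2  2  2  2  2]
 [ 6  6  6  4  3  4  5  6  6  7  7  7  7  7  7  7  7  7  7  7  7  7  6  7
   7  7  7  6  4  2  2  2  1  2]
 [ 6  6  6  5  5  5  6  6  7  7  7  7  7  7  7  7  7  7  7  7  7  7  7  7
   7  7  7  6  5  4  3  2  2  2]
 [ 7  7  6  6  6  6  6  7  7  7  7  7  7  7  7  7  7  7  7  7  7  7  7  7
   7  7  7  6  6  6  5  4  4  3]
 [ 7  7  7  7  7  6  7  7  7  7  7  7  6  6  6  6  6  7  8  9  9  8  8  7
   7  7  7  7  7  6  6  6  5  5]
 [ 7  7  7  7  7  7  7  7  7  7  6  6  5  4  4  5  5  7  9 10 10  9  8  7
   7  7  7  7  7  7  7  7  6  6]
 [ 7  7  7  7  7  7  8  8  7  7  6  5  4  3  3  3  4  5  7  8  8  7  7  6
   6  7  7  7  7  7  7  7  7  7]
 [ 7  7  7  7  7  7  8  8  7  7  7  5  3  3  2  2  2  3  4  5  4  4  5  6
   6  7  7  7  7  7  7  7  7  7]
 [ 7  7  7  7  7 
[... 674 characters left out ...]
  4  4  4  5  6  9 11 12
  12 11  9  7  7  7  7  7  7  7]
 [ 7  7  7  7  7  6  6  7 10 12 12 13 12 11 10  8  8  7  7  7  9 11 13 13
  12 10  8  7  7  7  7  7  7  8]
 [ 7  7  7  7  7  7  6  7  8  9 11 12 12 12 12 11 11 11  9  8 10 12 13 12
  11  9  7  6  7  7  7  8  9 10]
 [ 7  7  7  7  7  7  6  6  6  7  9 10 11 11 11 11 12 12 10  9 10 11 11 10
   8  7  6  7  8  9 11 12 12 11]
 [ 7  7  6  7  7  7  7  6  6  6  6  7  8  9  9 10 10 10  9  8  8  9  8  7
   7  7  9 10 12 12 11  9  8  6]
 [ 7  7  7  7  7  7  7  7  6  6  6  6  7  7  7  8  8  8  7  6  6  7  7  6
   8 11 11 10  9  8  7  5  4  3]
 [ 7  7  7  7  7  7  7  7  7  7  7  6  6  6  6  6  6  6  7  7  7  6  6  7
  10 10  8  7  5  4  3  3  3  4]]
```

```bash
python3 - <<'E'
import cv2,numpy as np,sys
np.set_printoptions(threshold=sys.maxsize,linewidth=200)
a=cv2.imread('pics/s14.png')[186:220,252:290].min(2)//10
print('\n'.join(''.join('%x'%min(v,15) for v in r) for r in a))
E
```

```text
66777777777776543235764235666666666676
76777777777766643246775345666666667776
77777777777666643246875346666666767666
77777777777776643356875346666677667666
77777777777666643457775446667777666766
77777777777776653456765456676766666666
77777777777766654345654456666777666666
77777777766676654333443456666776666666
77777767766676654322333466676666676667
77777766666766654222223466666666667766
67667676776666654322223566666667766666
77777777777666665322234566666666766666
77777777666666665432345666666666666666
77777777666666666532356666666666666666
77777776666667766532356666666666666666
77777666666677676533456666666666666666
77777666666777676532456666666666666666
77676667677666555533456666666666666666
76666667777765444444456556666666666666
66666677787664323333344445666666666666
66666767777664322222222334566666666666
66667777777764322212212234566666666666
66777676777764212222112235566666666666
66667666677764211121122234566666666666
66666665567764222221222234555666666666
66655544567764222112211234555666666555
55554444467775422222122234555555565555
44444344457776543222223345555455565656
44444443456777755444333455554445566678
44443333445677766665544565554445678aa9
4444444444466676676665566654444579a976
43444444444555666666655666555667876543
44444434444445556666555665765445543222
44444433444444444555666656974333322335
```

```bash
python3 - <<'E'
import cv2,numpy as np
for f in('t9.png','t14.png'):
    a=cv2.imread('pics/'+f)[175:222,265:312].min(2)//12
    print(f);print('\n'.join(''.join('%x'%min(v,15) for v in r) for r in a))
E
```

```text
t9.png
65666666666666666666665666566665e66566666656656
66556666666666666766666666666666c65666655665666
55555666666666666666666666656665566666565566666
55556666666666666666666566666666666656666666666
55556666656666666656566666666666566566665655666
66566666666666656666666666666566665666665666665
66666565666666666666566665665666666666565666566
65666666755566556665666655655665566655566565566
66665665c65665666666556656666565665666566566566
65656656566565665656666566666666665655666566555
66666666565566565566555566566666655566666665666
66665666655655666566656657565666666666666666666
6665665666666666565656666c556565666666666666656
56565656566555666666666655666666666666666665666
66656666566666666656666665666666666656665666665
56566566666655665666655566665665666665656665665
66655666656666566566665666565656656656665655655
55565665566666666655666666666666666666556655666
66565566565656655656566556556555666656655666555
66766566666655665565556566565656656666666666665
88887665766665655676798876665556666656656666656
9999888887776676769bdd7777865565665656666565666
aaa999999989888877669a487776766565565
[... 2726 characters left out ...]
9998988734642155565554689a97
3326dcccc4ababaaa99999888888986535554554579aa97
3249dccda6b9aa898899999988888889976554554799a86
3269dcdd77a88779899999a9aa98888999aa96545899996
327edcdc6886777777778899999a99889999aa932256875
23adddea55666665665666757999999899aaaab85278757
26dddde844455666666766676669999999aaabbbc489987
27ddddd545566666777766676676689999aaabbbc5a9a98
3accdd94455666667677777667666669989ababb77baaa7
5ccccd54456666766677777776776766887abaab49baaa6
7cbcc7455666666667777777777767665787abab5bbbbb8
9bbc935556566667767777777677776666778ba79ccbbb6
bbcb355666666767777777777776777665676aa18ccbc95
bbb54555667676677777777777777776666678a3bcccc77
aa83555566767677777787777777776767656774dcccd55
```

The arm hides the view there. I'll open, lift clear, back off, and measure the dial again.

```bash

python3 -m jog '[{"dx":0,"dy":0,"dz":0,"ax":0,"ay":0,"az":0,"grip":0},{"dx":0,"dy":0,"dz":0,"ax":0,"ay":0,"az":0,"grip":0},{"dx":0,"dy":0,"dz":0,"ax":0,"ay":0,"az":0,"grip":0},{"dx":0,"dy":0,"dz":0,"ax":0,"ay":0,"az":0,"grip":0}]'
python3 -m jog '[{"dx":0,"dy":0,"dz":-0.1,"ax":0,"ay":0,"az":0,"grip":0},{"dx":0,"dy":0,"dz":-0.2,"ax":0,"ay":0,"az":0,"grip":0},{"dx":0,"dy":0,"dz":-0.35,"ax":0,"ay":0,"az":0,"grip":0},{"dx":0,"dy":0,"dz":-0.5,"ax":0,"ay":0,"az":0,"grip":0},{"dx":0,"dy":0,"dz":-0.5,"ax":0,"ay":0,"az":0,"grip":0}]'
python3 -m jog '[{"dx":-0.2,"dy":-0.65,"dz":-0.1,"ax":0,"ay":0,"az":0,"grip":0},{"dx":-0.2,"dy":-0.65,"dz":-0.1,"ax":0,"ay":0,"az":0,"grip":0},{"dx":-0.2,"dy":-0.65,"dz":-0.1,"ax":0,"ay":0,"az":0,"grip":0},{"dx":-0.2,"dy":-0.65,"dz":-0.1,"ax":0,"ay":0,"az":0,"grip":0},{"dx":-0.2,"dy":-0.65,"dz":-0.1,"ax":0,"ay":0,"az":0,"grip":0}]'
python3 dial.py; python3 - <<'E'
import cv2
a=cv2.imread('pics/dial_top.png')[192:216,276:302]
print('\n'.join(''.join('%x'%min(v,15) for v in r) for r in a.min(2)//12))
b=cv2.imread('pics/dial_scene.png')[198:220,254:288].min(2)//10
print('\n'.join(''.join('%x'%min(v,15) for v in r) for r in b))
E
python3 plan.py
```

```text
clock: 29.83
position: [0.4434, -0.1108, 0.0251]
ee_rot: [0.0, 0.943, 0.332, -0.0]
contact_force: [-0.2, -0.7, -0.1]
width: 0.0425
gripper_force: 0.0
clock: 30.25
position: [0.4481, -0.1127, 0.1568]
ee_rot: [0.005, 0.943, 0.332, 0.005]
contact_force: [1.1, -1.0, -0.5]
width: 0.043
gripper_force: 0.0
clock: 30.67
position: [0.2959, -0.012, 0.1746]
ee_rot: [-0.002, 0.943, 0.333, -0.002]
contact_force: [-0.9, -0.3, 0.4]
width: 0.0427
gripper_force: 0.0
top red [ 0.4174 -0.0922] centre [ 0.4436 -0.11  ] size mm [75.  75.9] idx r 0.0317 idx ang 2.544 mark [ 0.4407 -0.1187] ang -1.901 mark px 1741
scene red [ 0.4177 -0.0961] centre [ 0.4463 -0.0943] size mm [46.1 80.4] idx r 0.0287 idx ang -3.076 mark [ 0.4482 -0.0739] ang 1.478 mark px 363
66665656666556555666656666
65656666665666666666665566
66566565555656565656665556
66666557679988765555666666
6666555acdcedddc7565666656
566557aafcccccced865555666
66666bdd5000215ecda5666656
5665acd9122122218dd6566566
6554e990022202214cdb456565
6647de220033212215de756666
663bed232012451221dd956565
663cfa2230017b5221dd955566
554ffb22330009b421efb56666
664b
[... 445 characters left out ...]
7777777777777777777777
7777777777776666678998877777777777
7777777777765455579aa9877777777777
7777778887654333457887767777777777
7777778887763223334554566777777777
7777777789963222222223467777777777
777777789ba74222222223689877777777
77777779bcb732222222237aba87777777
7777778acdb732222222236acc97777777
7777778bddb843333323346acca8777777
7777778addc964433333458acca8777777
77777779cddca865444569bccc98777777
77777778acddcba987779cddcb87777778
777777778abcddcbbba9acdcb97777889b
77777776779abbbccca9abba877789bccb
777777776677999aaa988997779bccba87
7777777776667778888677778bbb987543
777777777776766666777777aa87543334
now [ 0.3033 -0.0155  0.1755] psi 0.677 t 30.82 w 0.0426 F [ 0.6  0.1 -0.1] gf 0.0
```

The dial hasn't moved, and the position and angle are confirmed (centre 0.4436, −0.110; index 2.544). I'll retry the grip more slowly, a little deeper, and watch it.

```bash
python3 plan.py .4436 -.110 .1 .676  .4436 -.110 .03 .676
```

```text
now [ 0.304  -0.016   0.1754] psi 0.677 t 30.87 w 0.0427 F [-0.  -0.4 -0.3] gf 0.0
  dx 0.200 dy 0.643 dz 0.302 az 0.000 -> [ 0.444 -0.11   0.1  ] 0.676
  dx 0.000 dy 0.000 dz 0.280 az -0.000 -> [ 0.444 -0.11   0.03 ] 0.676
```

```bash

python3 -m jog '[{"dx":0.2,"dy":0.643,"dz":0.302,"ax":0,"ay":0,"az":0,"grip":0},{"dx":0.2,"dy":0.643,"dz":0.302,"ax":0,"ay":0,"az":0,"grip":0},{"dx":0.2,"dy":0.643,"dz":0.302,"ax":0,"ay":0,"az":0,"grip":0},{"dx":0.2,"dy":0.643,"dz":0.302,"ax":0,"ay":0,"az":0,"grip":0},{"dx":0.2,"dy":0.643,"dz":0.302,"ax":0,"ay":0,"az":0,"grip":0}]' 40
python3 -m jog '[{"dx":0,"dy":0,"dz":0.1,"ax":0,"ay":0,"az":0,"grip":0},{"dx":0,"dy":0,"dz":0.2,"ax":0,"ay":0,"az":0,"grip":0},{"dx":0,"dy":0,"dz":0.26,"ax":0,"ay":0,"az":0,"grip":0},{"dx":0,"dy":0,"dz":0.29,"ax":0,"ay":0,"az":0,"grip":0},{"dx":0,"dy":0,"dz":0.29,"ax":0,"ay":0,"az":0,"grip":0}]'
python3 plan.py .4436 -.110 .025 .676
python3 -m jog '[{"dx":0,"dy":0,"dz":0.004,"ax":0,"ay":0,"az":0,"grip":-0.2},{"dx":0,"dy":0,"dz":0.004,"ax":0,"ay":0,"az":0,"grip":-0.4},{"dx":0,"dy":0,"dz":0.004,"ax":0,"ay":0,"az":0,"grip":-0.5},{"dx":0,"dy":0,"dz":0.004,"ax":0,"ay":0,"az":0,"grip":-0.6}]'
python3 -m jog '[{"dx":0,"dy":0,"dz":0,"ax":0,"ay":0,"az":0,"grip":-0.7},{"dx":0,"dy":0,"dz":0,"ax":0,"ay":0,"az":0,"grip":-0.8},{"dx":0,"dy":0,"dz":0,"ax":0,"ay":0,"az":0,"grip":-0.9},{"dx":0,"dy":0,"dz":0,"ax":0,"ay":0,"az":0,"grip":-1}]'
python3 plan.py .4436 -.110 .025 .676
```

```text
clock: 31.28
position: [0.4477, -0.1137, 0.0968]
ee_rot: [0.001, 0.944, 0.331, 0.0]
contact_force: [0.4, -0.0, 0.9]
width: 0.0427
gripper_force: 0.0
clock: 31.7
position: [0.442, -0.1099, 0.0247]
ee_rot: [-0.001, 0.943, 0.331, -0.002]
contact_force: [0.7, 0.3, 0.1]
width: 0.0428
gripper_force: 0.0
now [ 0.4427 -0.1101  0.026 ] psi 0.676 t 31.75 w 0.0424 F [0.2 0.2 0.3] gf 0.0
  dx 0.003 dy 0.002 dz 0.004 az -0.000 -> [ 0.444 -0.11   0.025] 0.676
clock: 32.08
position: [0.4429, -0.1097, 0.027]
ee_rot: [0.001, 0.943, 0.332, 0.001]
contact_force: [-0.1, 0.4, -0.7]
width: 0.0171
gripper_force: 0.0
clock: 32.42
position: [0.4423, -0.1094, 0.0263]
ee_rot: [0.0, 0.943, 0.332, 0.0]
contact_force: [-1.2, 0.3, 0.3]
width: -0.0
gripper_force: 0.0
now [ 0.4423 -0.1094  0.0262] psi 0.677 t 32.47 w -0.0003 F [ 0.6 -0.7 -0.2] gf 0.0
  dx 0.003 dy 0.005 dz 0.005 az 0.000 -> [ 0.444 -0.11   0.025] 0.676
```

Still nothing between the pads at this height. I'll probe downwards gently with the closed fingers.

```bash

python3 -m jog '[{"dx":0,"dy":0,"dz":0.01,"ax":0,"ay":0,"az":0,"grip":-1},{"dx":0,"dy":0,"dz":0.016,"ax":0,"ay":0,"az":0,"grip":-1},{"dx":0,"dy":0,"dz":0.016,"ax":0,"ay":0,"az":0,"grip":-1}]'
python3 -m jog '[{"dx":0,"dy":0,"dz":0.01,"ax":0,"ay":0,"az":0,"grip":-1},{"dx":0,"dy":0,"dz":0.016,"ax":0,"ay":0,"az":0,"grip":-1},{"dx":0,"dy":0,"dz":0.016,"ax":0,"ay":0,"az":0,"grip":-1}]'
```

```text
clock: 32.72
position: [0.4423, -0.1094, 0.0223]
ee_rot: [0.0, 0.943, 0.332, -0.0]
contact_force: [-0.4, -0.3, 3.8]
width: 0.0
gripper_force: 2.1
clock: 32.97
position: [0.4426, -0.1096, 0.0219]
ee_rot: [0.001, 0.943, 0.332, 0.0]
contact_force: [-8.6, 2.6, 37.7]
width: 0.0001
gripper_force: 19.2
```

Contact came at a reading of 0.022. In the earlier pictures the fingertips also sat about 20 mm above where the reading puts them, so the true tip is about 22 mm higher than the TCP reading and I'm touching the bar's top at 44 mm. I'll raise, open, then go down in small steps while watching the force.

```bash

python3 -m jog '[{"dx":0,"dy":0,"dz":-0.02,"ax":0,"ay":0,"az":0,"grip":-1},{"dx":0,"dy":0,"dz":-0.06,"ax":0,"ay":0,"az":0,"grip":-1},{"dx":0,"dy":0,"dz":-0.06,"ax":0,"ay":0,"az":0,"grip":0},{"dx":0,"dy":0,"dz":-0.06,"ax":0,"ay":0,"az":0,"grip":0},{"dx":0,"dy":0,"dz":-0.06,"ax":0,"ay":0,"az":0,"grip":0}]'
python3 -m jog '[{"dx":0,"dy":0,"dz":0,"ax":0,"ay":0,"az":0,"grip":0},{"dx":0,"dy":0,"dz":0.03,"ax":0,"ay":0,"az":0,"grip":0},{"dx":0,"dy":0,"dz":0.06,"ax":0,"ay":0,"az":0,"grip":0},{"dx":0,"dy":0,"dz":0.06,"ax":0,"ay":0,"az":0,"grip":0}]'
python3 plan.py .4436 -.11 .02 .676
```

```text
clock: 33.38
position: [0.442, -0.1093, 0.0326]
ee_rot: [-0.0, 0.943, 0.332, -0.0]
contact_force: [0.4, -0.0, -0.2]
width: 0.0355
gripper_force: 0.0
clock: 33.72
position: [0.4407, -0.1088, 0.0162]
ee_rot: [-0.001, 0.943, 0.332, -0.001]
contact_force: [-0.3, 0.1, 0.7]
width: 0.0425
gripper_force: 0.0
now [ 0.4411 -0.1089  0.0167] psi 0.676 t 33.77 w 0.043 F [-0.  -0.5 -0.3] gf 0.0
  dx 0.005 dy 0.010 dz -0.013 az 0.000 -> [ 0.444 -0.11   0.02 ] 0.676
```

Open and at 0.0167 with no contact, so the fingers straddle something. Two more steps down, then close.

```bash

python3 -m jog '[{"dx":0.005,"dy":0.009,"dz":0.01,"ax":0,"ay":0,"az":0,"grip":0},{"dx":0.005,"dy":0.009,"dz":0.02,"ax":0,"ay":0,"az":0,"grip":0},{"dx":0.005,"dy":0.009,"dz":0.02,"ax":0,"ay":0,"az":0,"grip":0}]' 20
python3 -m jog '[{"dx":0,"dy":0,"dz":0.008,"ax":0,"ay":0,"az":0,"grip":0},{"dx":0,"dy":0,"dz":0.012,"ax":0,"ay":0,"az":0,"grip":0},{"dx":0,"dy":0,"dz":0.012,"ax":0,"ay":0,"az":0,"grip":0}]'
python3 -m jog '[{"dx":0,"dy":0,"dz":0,"ax":0,"ay":0,"az":0,"grip":-0.4},{"dx":0,"dy":0,"dz":0,"ax":0,"ay":0,"az":0,"grip":-0.6},{"dx":0,"dy":0,"dz":0,"ax":0,"ay":0,"az":0,"grip":-1},{"dx":0,"dy":0,"dz":0,"ax":0,"ay":0,"az":0,"grip":-1},{"dx":0,"dy":0,"dz":0,"ax":0,"ay":0,"az":0,"grip":-1}]'
python3 plan.py .4436 -.11 .02 .676
```

```text
clock: 34.02
position: [0.4447, -0.1105, 0.0127]
ee_rot: [-0.0, 0.943, 0.332, -0.0]
contact_force: [1.3, 0.0, -0.6]
width: 0.0426
gripper_force: 0.0
clock: 34.27
position: [0.4445, -0.1104, 0.01]
ee_rot: [-0.0, 0.943, 0.332, -0.0]
contact_force: [0.5, -0.5, -0.0]
width: 0.0427
gripper_force: 0.0
clock: 34.68
position: [0.4453, -0.1108, 0.0104]
ee_rot: [0.001, 0.943, 0.332, 0.001]
contact_force: [1.6, -1.5, 0.6]
width: 0.0112
gripper_force: 25.5
now [ 0.4454 -0.1108  0.0104] psi 0.677 t 34.73 w 0.0112 F [ 0.4 -1.5  1.2] gf 25.5
  dx -0.003 dy -0.007 dz -0.039 az 0.000 -> [ 0.444 -0.11   0.02 ] 0.676
```

Gripped at 11 mm. Now turn −1.278 rad, which is az = +0.81 in total.

```bash

python3 -m jog '[{"dx":0,"dy":0,"dz":0,"ax":0,"ay":0,"az":0.05,"grip":-1},{"dx":0,"dy":0,"dz":0,"ax":0,"ay":0,"az":0.1,"grip":-1},{"dx":0,"dy":0,"dz":0,"ax":0,"ay":0,"az":0.16,"grip":-1},{"dx":0,"dy":0,"dz":0,"ax":0,"ay":0,"az":0.22,"grip":-1},{"dx":0,"dy":0,"dz":0,"ax":0,"ay":0,"az":0.28,"grip":-1}]'
python3 -m jog '[{"dx":0,"dy":0,"dz":0,"ax":0,"ay":0,"az":0.06,"grip":-1},{"dx":0,"dy":0,"dz":0,"ax":0,"ay":0,"az":0.12,"grip":-1},{"dx":0,"dy":0,"dz":0,"ax":0,"ay":0,"az":0.18,"grip":-1},{"dx":0,"dy":0,"dz":0,"ax":0,"ay":0,"az":0.24,"grip":-1},{"dx":0,"dy":0,"dz":0,"ax":0,"ay":0,"az":0.28,"grip":-1}]'
python3 plan.py .4445 -.1105 .0104 -.6005
```

```text
clock: 35.15
position: [0.446, -0.1119, 0.0104]
ee_rot: [0.002, 0.993, 0.116, 0.001]
contact_force: [1.8, -4.8, -1.4]
width: 0.0116
gripper_force: 25.2
clock: 35.57
position: [0.4461, -0.1132, 0.0104]
ee_rot: [0.002, 0.995, -0.102, 0.002]
contact_force: [0.7, -9.1, -2.7]
width: 0.0117
gripper_force: 25.1
now [ 0.446  -0.1132  0.0104] psi -0.206 t 35.62 w 0.0111 F [ 0.8 -9.1 -3.5] gf 25.1
  dx -0.008 dy -0.009 dz -0.000 az 0.251 -> [ 0.444 -0.11   0.01 ] -0.6
```

```bash

python3 -m jog '[{"dx":0.001,"dy":0.008,"dz":0,"ax":0,"ay":0,"az":0.06,"grip":-1},{"dx":0.001,"dy":0.008,"dz":0,"ax":0,"ay":0,"az":0.12,"grip":-1},{"dx":0.001,"dy":0.008,"dz":0,"ax":0,"ay":0,"az":0.18,"grip":-1},{"dx":0.001,"dy":0.008,"dz":0,"ax":0,"ay":0,"az":0.24,"grip":-1},{"dx":0.001,"dy":0.008,"dz":0,"ax":0,"ay":0,"az":0.251,"grip":-1}]'
python3 -m jog '[{"dx":0,"dy":0,"dz":0,"ax":0,"ay":0,"az":0,"grip":-1},{"dx":0,"dy":0,"dz":0,"ax":0,"ay":0,"az":0,"grip":-1}]'
python3 plan.py .446 -.114 .0104 -.6005
```

```text
clock: 36.03
position: [0.4456, -0.1143, 0.0104]
ee_rot: [0.001, 0.955, -0.295, 0.001]
contact_force: [1.2, -5.4, -2.0]
width: 0.0113
gripper_force: 25.3
clock: 36.2
position: [0.4456, -0.1143, 0.0104]
ee_rot: [0.001, 0.956, -0.294, 0.002]
contact_force: [0.3, -5.9, -0.2]
width: 0.0117
gripper_force: 25.3
now [ 0.4456 -0.1143  0.0104] psi -0.596 t 36.25 w 0.0111 F [ 0.3 -6.6 -1.5] gf 25.3
```

Angle reached (−0.596). Release, lift, back away and check the mark against the index.

```bash

python3 -m jog '[{"dx":0,"dy":0,"dz":0,"ax":0,"ay":0,"az":0.003,"grip":-0.4},{"dx":0,"dy":0,"dz":0,"ax":0,"ay":0,"az":0.003,"grip":-0.1},{"dx":0,"dy":0,"dz":0,"ax":0,"ay":0,"az":0.003,"grip":0},{"dx":0,"dy":0,"dz":0,"ax":0,"ay":0,"az":0.003,"grip":0},{"dx":0,"dy":0,"dz":0,"ax":0,"ay":0,"az":0.003,"grip":0}]'
python3 -m jog '[{"dx":0,"dy":0,"dz":-0.1,"ax":0,"ay":0,"az":0,"grip":0},{"dx":0,"dy":0,"dz":-0.2,"ax":0,"ay":0,"az":0,"grip":0},{"dx":0,"dy":0,"dz":-0.35,"ax":0,"ay":0,"az":0,"grip":0},{"dx":0,"dy":0,"dz":-0.5,"ax":0,"ay":0,"az":0,"grip":0},{"dx":0,"dy":0,"dz":-0.56,"ax":0,"ay":0,"az":0,"grip":0}]'
python3 plan.py .3 -.0155 .19 -.6
```

```text
clock: 36.67
position: [0.4442, -0.1121, 0.01]
ee_rot: [-0.0, 0.955, -0.296, -0.0]
contact_force: [0.7, -0.0, -0.4]
width: 0.0428
gripper_force: 0.0
clock: 37.08
position: [0.4468, -0.1132, 0.1547]
ee_rot: [0.0, 0.955, -0.296, 0.004]
contact_force: [1.8, -0.8, -0.6]
width: 0.0428
gripper_force: 0.0
now [ 0.4479 -0.1136  0.1559] psi -0.602 t 37.13 w 0.0425 F [ 0.7 -0.9  1.5] gf 0.0
  dx -0.710 dy 0.011 dz -0.136 az -0.001 -> [ 0.3   -0.016  0.19 ] -0.6
```

```bash

python3 -m jog '[{"dx":-0.71,"dy":0.011,"dz":-0.136,"ax":0,"ay":0,"az":0,"grip":0},{"dx":-0.71,"dy":0.011,"dz":-0.136,"ax":0,"ay":0,"az":0,"grip":0},{"dx":-0.71,"dy":0.011,"dz":-0.136,"ax":0,"ay":0,"az":0,"grip":0},{"dx":-0.71,"dy":0.011,"dz":-0.136,"ax":0,"ay":0,"az":0,"grip":0},{"dx":-0.71,"dy":0.011,"dz":-0.136,"ax":0,"ay":0,"az":0,"grip":0}]'
python3 dial.py; python3 - <<'E'
import cv2,numpy as np
from h import *
I=cv2.imread('pics/dial_top.png');a=I[192:216,276:302]
print('\n'.join(''.join('%x'%min(v,15) for v in r) for r in a.min(2)//12))
r=(I[...,2].astype(int)-np.maximum(I[...,0],I[...,1]))[192:216,276:302]
print('\n'.join(''.join('R' if v>25 else '.' for v in q) for q in r[12:22]))
t=snap('top');s=snap('scene')
for n,p in dict(w=(.4847,.1001,.196),wb=(.4847,.1001,.089),g=(.511,.308,.196)).items(): print(n,proj(s,p).round(),proj(t,p).round())
E
```

```text
clock: 37.55
position: [0.2908, -0.0113, 0.1835]
ee_rot: [-0.0, 0.955, -0.296, -0.002]
contact_force: [-0.9, 0.2, -0.7]
width: 0.0427
gripper_force: 0.0
top red [ 0.4175 -0.0922] centre [ 0.4434 -0.1101] size mm [74.8 76.2] idx r 0.0315 idx ang 2.538 mark [ 0.4354 -0.1034] ang 2.446 mark px 1598
scene red [ 0.4176 -0.096 ] centre [ 0.4456 -0.0935] size mm [45.1 81.6] idx r 0.0282 idx ang -3.052 mark [ 0.4481 -0.0743] ang 1.444 mark px 856
66566665665655655656666665
56566655566655566666655566
56656665556655566566566566
65566557679988875556666665
5666555bcdcecddc7555665666
666657aafcccdd8ee866666665
55656bdc96111014cda5555566
6655acd6112201314dd6566666
6654e992222312211dcb456656
5637dd322230222115de755666
653bed213223321121dd955565
653cfa222309512311dd956555
654ffa22304e212322afb56656
664bde2222ba112321ed846656
6628de6108f2023216ed656665
6658dee50d6032322eee655565
6663bdeb030022337dfa366666
6561acee25634689ddb7566666
566627d44ee9aee6dd65655656
66666341bddfddceb536566666
66756544887cab7a4565565656
65655654414544245666666666
66567666665666655655656666
88777656666665566665666566
..........................
..........................
..........................
..........................
..........................
........R.................
.......RR.................
.......RR.................
.......R..................
..........................
w [224. 188.] [232. 187.]
wb [224. 214.] [234. 193.]
g [170. 210.] [174. 184.]
```

```bash
python3 - <<'E'
from h import *
d=snap('top');a=d['img'][192:216,276:302].min(2).astype(float)
P=[];w=[]
for r in range(10,17):
  for c in range(7,14):
    if a[r,c]>50: P.append(ray(d,276+c,192+r,.044)[:2]);w.append(a[r,c]-40)
P=np.array(P);w=np.array(w);m=(P*w[:,None]).sum(0)/w.sum();C=np.cov(P.T,aweights=w);v=np.linalg.eigh(C)[1][:,1]
v=v*np.sign(-v[0]);print('mark centre',m,'axis dir',np.arctan2(v[1],v[0]),'from axis',np.arctan2(m[1]+.1115,m[0]-.4445),np.arctan2(m[1]+.1101,m[0]-.4434))
# index direction from its own line
I=d['img'].astype(int);R=I[...,0]-np.maximum(I[...,1],I[...,2]);P=[];w=[]
for r in range(205,216):
  for c in range(278,290):
    if R[r,c]>10: P.append(ray(d,c,r,.014)[:2]);w.append(R[r,c])
P=np.array(P);w=np.array(w);m=(P*w[:,None]).sum(0)/w.sum();v=np.linalg.eigh(np.cov(P.T,aweights=w))[1][:,1];v*=np.sign(-v[0]);print('red',m,np.arctan2(v[1],v[0]))
E
```

```text
mark centre [ 0.43177082 -0.10075577] axis dir 2.3620236783791326 from axis 2.440555527728416 2.4647117053556604
red [ 0.41125324 -0.08994006] 2.15934119285672
```

Tool-based alignment says about 0, while a coarse pixel estimate says about −0.08. I'll refine with a sub-pixel model fit of the mark, using the before and after images together.

```bash
cat > fit.py <<'E'
from h import *
from scipy.optimize import least_squares
d=manip.get_image('top')
A=cv2.imread('pics/t9.png')[:,:,::-1].min(2).astype(float)
B=np.mean([manip.get_image('top')['img'].min(2).astype(float) for _ in range(4)],0)
W=np.array(d['world_to_cam']);K=np.array(d['mtx'])
k=(np.arange(5)-2)/5
rr,cc=np.mgrid[194:212,279:297]
q=np.stack([cc[...,None,None]+k[None,None,None,:]+0*k[:,None],rr[...,None,None]+k[:,None]+0*k],-1)
c=-W[:3,:3].T@W[:3,3];D=np.concatenate([q,np.ones(q.shape[:-1]+(1,))],-1)@np.linalg.inv(K).T@W[:3,:3]
X=(c+D*((.044-c[2])/D[...,2])[...,None])[...,:2]
sg=lambda x:1/(1+np.exp(-np.clip(x/.0004,-50,50)))
def model(th,cx,cy,r0,r1,w,off,amp,bg):
    e=X-[cx,cy];u=e@[np.cos(th),np.sin(th)];v=e@[-np.sin(th),np.cos(th)]-off
    return bg+amp*(sg(u-r0)*sg(r1-u)*sg(w/2-v)*sg(w/2+v)).mean((-1,-2))
xc=X[...,2,2,:];mask=np.hypot(xc[...,0]-.4436,xc[...,1]+.1105)<.0215
def f(p):
    a=model(p[0],*p[2:6],p[6],0,p[7],p[8])-A[194:212,279:297];b=model(p[1],*p[2:6],p[6],0,p[7],p[8])-B[194:212,279:297]
    g=np.concatenate([a[mask],b[mask]])
    return np.r_[g,(p[2]-.4436)/.0008*15,(p[3]+.1105)/.0008*15]
best=min((least_squares(f,[3.817+i,2.5+j,.4436,-.1105,.004,.021,.004,180,25],x_scale=[.1,.1,.001,.001,.003,.003,.001,50,10],loss='soft_l1',f_scale=15) for i in(-.1,.1) for j in(-.1,.05)),key=lambda r:r.cost)
p=best.x;J=best.jac;print(p.round(4),'cost',best.cost.round(0),'sd th',np.sqrt(np.diag(np.linalg.pinv(J.T@J))[:2]*2*best.cost/mask.sum()/2).round(3))
ri=np.array([.4174,-.0922]);print('index ang about fitted axis',np.arctan2(ri[1]-p[3],ri[0]-p[2]).round(3),'about base centre 2.54')
E
python3 fit.py
```

```text
[ 4.516500e+00  2.374600e+00  4.433000e-01 -9.560000e-02  9.200000e-03
  3.230000e-02  4.500000e-02  1.056418e+02  3.327470e+01] cost 41108.0 sd th [0.029 0.134]
index ang about fitted axis 3.01 about base centre 2.54
```

```bash
sed -i 's/t9.png/t4.png/' fit.py; python3 fit.py
```

```text
[ 3.799600e+00  2.562600e+00  4.447000e-01 -1.103000e-01  1.100000e-03
  2.180000e-02  4.000000e-03  1.693246e+02  2.571570e+01] cost 16336.0 sd th [0.031 0.028]
index ang about fitted axis 2.555 about base centre 2.54
```

The mark is at 2.563 ± 0.03 and the index at 2.54–2.555, so the dial is right. Last check before handing in: gutter, baskets and bystanders.

```bash
python3 - <<'E'
from h import *
t=snap('top','tf.png');s=snap('scene','sf.png')
I=t['img'].astype(int);Y=(np.minimum(I[...,0],I[...,1])-I[...,2]>90).astype(np.uint8)
n,l,st,ce=cv2.connectedComponentsWithStats(Y)
for i in range(1,n):
    if st[i][4]>12 and 150<ce[i][0]<275: print('yellow',st[i].tolist(),ray(t,*ce[i],.02).round(4))
# white gutter front edge line vs plate: angle of gutter's outer rim
print('expected block',(.5264,.4099),'fork (.474,.016)')
# white basket in scene: change against the empty stand (s6) near hook 1
a=cv2.imread('pics/s2.png').astype(int);b=cv2.imread('pics/sf.png').astype(int);D=(np.abs(a-b).max(2)>35).astype(np.uint8)
n,l,st,ce=cv2.connectedComponentsWithStats(D)
print('scene changes',[(st[i][:5].tolist(),ce[i].round().tolist()) for i in range(1,n) if st[i][4]>25])
c=np.array([.4847,.1001]);yw=-.132
P=[proj(s,(c[0]-sy*np.sin(yw)*.04+sx*.023,c[1]+sy*np.cos(yw)*.04,z)) for sx in(-1,1) for sy in(-1,1) for z in(.071,.107)]
print('white box expected',np.min(P,0).round(),np.max(P,0).round())
x=cv2.imread('pics/t4.png').astype(int);y=cv2.imread('pics/tf.png').astype(int)
D=np.abs(x-y).max(2)>45
for nm,(u0,u1,v0,v1) in dict(tube=(370,395,145,165),timer=(338,365,205,232),dropper=(118,132,208,224)).items(): print(nm,D[v0:v1,u0:u1].sum())
E
```

```text
yellow [151, 187, 13, 10, 79] [0.5244 0.4087 0.02  ]
yellow [246, 193, 12, 11, 81] [0.4739 0.0382 0.02  ]
expected block (0.5264, 0.4099) fork (.474,.016)
scene changes [([362, 0, 13, 15, 45], [367.0, 5.0]), ([395, 0, 93, 41, 2180], [436.0, 15.0]), ([381, 2, 16, 10, 65], [387.0, 6.0]), ([236, 24, 51, 34, 862], [267.0, 38.0]), ([359, 33, 118, 45, 1883], [394.0, 53.0]), ([216, 47, 70, 66, 2170], [255.0, 74.0]), ([333, 47, 27, 24, 168], [345.0, 57.0]), ([278, 58, 51, 33, 724], [302.0, 71.0]), ([200, 65, 26, 27, 271], [215.0, 79.0]), ([356, 73, 21, 17, 96], [366.0, 81.0]), ([346, 77, 9, 12, 58], [349.0, 83.0]), ([324, 81, 12, 8, 36], [329.0, 84.0]), ([297, 86, 17, 6, 40], [306.0, 88.0]), ([173, 91, 72, 46, 1569], [206.0, 113.0]), ([272, 91, 138, 236, 10166], [344.0, 197.0]), ([299, 95, 12, 14, 80], [304.0, 99.0]), ([151, 127, 18, 12, 90], [160.0, 132.0]), ([110, 130, 55, 23, 619], [136.0, 142.0]), ([108, 150, 43, 47, 1209], [131.0, 170.0]), ([220, 184, 10, 5, 31], [225.0, 186.0]), ([119, 188, 21, 14, 163], [128.0, 194.0]), ([211, 198, 26, 30, 347], [224.0, 215.0]), ([123, 204, 135, 99, 4723], [175.0, 264.0]), ([166, 207, 11, 7, 51], [171.0, 210.0]), ([206, 227, 28, 20, 162], [221.0, 235.0]), ([396, 231, 6, 16, 60], [398.0, 239.0]), ([259, 232, 42, 27, 513], [279.0, 243.0]), ([180, 236, 31, 16, 72], [194.0, 244.0]), ([293, 250, 56, 51, 1713], [319.0, 276.0]), ([342, 268, 8, 11, 44], [345.0, 273.0]), ([357, 282, 18, 4, 37], [367.0, 283.0]), ([353, 285, 15, 6, 33], [359.0, 288.0])]
white box expected [210. 203.] [238. 225.]
tube 0
timer 0
dropper 0
```

Everything checks out: both baskets hang where expected, the gutter is in line, and the bystanders haven't moved. Handing in.

```bash
python3 -c "
from rig import manip
print(manip.sign_off())"
```

```text
the job is handed in; nothing more can be done
None
```

The job is handed in: the gutter lies in line against the base plate with its fork on the post, green hangs on hook 3 and white on hook 1 (no orange basket on the bench), and the dial mark is at the red index to about 0.02 rad (±0.03).

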